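# Sort oven-pan rests by grip on the tilt ramp

### The arm

A 7-joint arm with a two-finger parallel gripper is mounted at the origin on the work surface. World frame = base frame: x ahead of the robot, y to its left, z up, the work surface at z = 0. Lengths are in mm, angles in rad, forces in N, time in s.
With the tool pointing down it reaches from about 400 to 875 mm from the base axis. Payload 4.4 kg.
Tool frame: the origin (TCP) lies at the very end of the fingers, on their centre line; the grasp point (between the pads) lies 19 mm behind it; z points along the fingers, y is the line along which they close (so a half turn about z gives the same grasp; the last joint's range is limited). The gripper opens to 85 mm and grips with 20 to 120 N. Pads are 22 mm wide; open, the fingers measure 114 mm over their backs; the gripper's body (76 mm by 85 mm) begins 54 mm behind the grasp point. The pads swing forward as they close: fully open they stand 13 mm farther back than shut.
Start: joints at [-0.066, 0.628, 0.038, 1.517, -0.027, 0.996, -0.02], TCP at [650.014, 0.027, 231.313] pointing down, gripper open.
Joint ranges: [-3.06, 3.06], [-0.37, 2.12], [-1.25, 1.32], [0.18, 2.47], [-1.1, 4.24], [0.23, 1.98], [-2.94, 2.94]. Speed limits (rad/s): [2.57, 2.57, 3.14, 3.14, 3.14, 3.14, 3.14].

### API

Orientations are given as [roll, pitch, yaw] about the fixed x, y, z axes, in that order (R = Rz(yaw) Ry(pitch) Rx(roll)).
In Python, from cell import ctrl gives the robot as it stands.
- The arm moves only by the tool step_arm, never from a script. Its argument "series" is a list that holds one entry, the list of rows, each a list of 7 numbers: the turn, a rotation vector about the tool's x, y, z as a fraction of full scale, then the shift along the tool's x, y, z as a fraction of full scale, then the closure, from 0 (fully open) to 1 (shut). In form: [[[ax, ay, az, tx, ty, tz, gripper], ...]]. A call has 1 to 12 rows; each row shifts and turns the commanded pose from where the row before left it, along the tool's axes as they then stand; what a row does not reach is not made up. Full scale, the value 1, is 150 mm for a shift and 45 degrees for a turn. A row lasts 1/10 s, in which the tool goes at most 50 mm and 8.59 degrees, less where a joint would pass 70% of its speed; a pose out of reach is approached as far as the arm can. A call with a number of a shift or a turn outside -1 to 1 is refused whole. A call with a gripper value outside its range is refused whole. The fingers move at their own pace and stop on an object; the grip force is fixed at half the most. Time passes only in rows, so rows that do not move let the fingers close. It gives the time, the measured TCP pose, the force, the opening and the grip force at its end, in the units of the state.
- ctrl.read_state(): the state, without advancing time (a new reading comes with each control period).
- ctrl.get_image(name): name is "scene" or "side" or "wrist"; returns a dict with "img" (400x640x3 uint8, red, green, blue), "fx", "fy", "cx", "cy" (pixels), "R" (3x3) and "t" (3): a world point X has camera coordinates R X + t. Camera axes: x right, y down, z forward; pixel columns grow to the right and rows downward; lengths in mm; the calibration is good to about 2 mm. A picture is of the moment at which its call begins. There is no depth.
- ctrl.finish_job(): hands the job in; it is judged then, once.
Trained networks look in a picture, given as the dict that the camera call returned (one of the last four; its "shot" number tells which), for a name from the list of things; names that differ only in an ending like _2 or _b are one class to them, and where a whole thing is asked for, a point or a joint stands for the part that bears it (a point fixed in the world has none). Each returns a list of dicts, best first, with "score" (0 to 1); they miss things now and then, are a little off and sometimes report something else, mostly with a low value. They report only what shows in the picture. A call takes as long as a camera call. They do not tell look-alikes from the thing itself.
- ctrl.recognise(picture, thing): "centre" ([column, row] in pixels, amid what is visible of it).
The state is a dict: "clock": time; "qpos": joint angles; "qd": joint speeds; "tau": joint torques, N m; "eef_pos": TCP position; "tool_rot": TCP orientation; "force": force on the tool from outside, world axes, zero at the start; "torque": the same for the moment, N m; "width": finger opening in mm; "gripper_force": force on a finger pad.
Only numpy, scipy, OpenCV 4.12 (cv2) and the standard library are available. Lean on these libraries where they do the work, as an engineer would, in place of code of your own. Each camera call takes 0.05 s, during which the arm holds its last target. There are 200 camera calls.

### The job

Some of the silicone-footed pan rests have lost their grip. Stand all of them side by side on the level test ramp, each on its feet behind the black line with its length pointing down the slope, turn the red handle fully to its on stop so the ramp tilts and the worn ones slide to the blue stop, then turn it fully back to level before taking any rest off. Put the rests that held in the steel tray and those that slid in the orange bin, all standing on their feet on its floor, and leave the jar and the bowl where they are.

Things in the scene. Friction and masses are not known exactly. Their poses are not given: they have to be found in the camera images.
- rest_a: Oven-pan rest, about 0.18 kg: aluminium bar 84 long (its x) x 20 thick (its y), top at 42, black stripe on top, on two crosswise black silicone feet (20 x 44 x 7 high, centred 30 either side of the middle). Origin: centre of the underside of the feet; z up. All rests look alike; only the ramp shows whose feet still grip. May be absent.
- rest_b: Oven-pan rest, about 0.18 kg: aluminium bar 84 long (its x) x 20 thick (its y), top at 42, black stripe on top, on two crosswise black silicone feet (20 x 44 x 7 high, centred 30 either side of the middle). Origin: centre of the underside of the feet; z up. All rests look alike; only the ramp shows whose feet still grip. May be absent.
- rest_c: Oven-pan rest, about 0.18 kg: aluminium bar 84 long (its x) x 20 thick (its y), top at 42, black stripe on top, on two crosswise black silicone feet (20 x 44 x 7 high, centred 30 either side of the middle). Origin: centre of the underside of the feet; z up. All rests look alike; only the ramp shows whose feet still grip. May be absent.
- rest_d: Oven-pan rest, about 0.18 kg: aluminium bar 84 long (its x) x 20 thick (its y), top at 42, black stripe on top, on two crosswise black silicone feet (20 x 44 x 7 high, centred 30 either side of the middle). Origin: centre of the underside of the feet; z up. All rests look alike; only the ramp shows whose feet still grip. May be absent.
- rest_e: Oven-pan rest, about 0.18 kg: aluminium bar 84 long (its x) x 20 thick (its y), top at 42, black stripe on top, on two crosswise black silicone feet (20 x 44 x 7 high, centred 30 either side of the middle). Origin: centre of the underside of the feet; z up. All rests look alike; only the ramp shows whose feet still grip. May be absent.
- ramp_top (a point): Centre of the ramp's steel upper face, on its pivot, 75 above the work surface when level. Face 212 long (x, down the slope to the far end) x 304 wide (y; 294 between side kerbs); dark kerbs 5 thick, 8 high along the sides and the near edge; axes turn with the ramp, z is the face's normal. A black line crosses it, 6 wide at x = -3; the loading half is x -101 to -6.
- ramp_stop (a point): Middle of the inner face of the blue stop (16 high) across the ramp's far, low end, on the ramp face, 100 from the ramp centre. At full tilt (far end down 0.38 rad, 22 degrees) rests with worn feet slide to it within about 1 s; good ones stay put.
- handle (a joint): Red test handle, rad about its vertical axis: 0 = off stop, ramp level; 1.4 (80 degrees counter-clockwise from above) = on stop, full tilt. Ramp angle = 0.27 x this. Takes up to 0.4 N m; an over-centre click of about 0.3 N m pulls it to the nearer stop from either side of the middle (0.7).
- handle_grip (a point): Grip point on the handle's axis, 88 above the work surface, 16 below the top of the bar; turns with the handle, x along the red bar (92 long, 16 thick, 36 high; free on both sides, 4 above its grey housing). It stands 235 from the ramp centre on the ramp's -y side.
- steel_tray: Open bright steel tray for the rests that hold: 250 (x) x 120 (y) x 24 high outside, walls 4, inner floor 4 above its underside. Origin: centre of the underside. Heavy.
- orange_bin: Open orange bin for the rests that slide: 250 (x) x 120 (y) x 24 high outside, walls 4, inner floor 4 above its underside. Origin: centre of the underside. Heavy.
- jar: Bystander: storage jar, 76 across, 120 high, beyond the ramp. Origin: centre of the underside.
- bowl: Bystander: blue bowl, 140 across, 60 high, beyond the ramp. Origin: centre of the underside.
There are look-alikes about, which are no part of the job. Leave any green look-alike of the rest_e alone.

How it is judged (in metres and radians):
On the way, in this order (a step that is already met when the one before it is completed fails the run):
1. all rests stand released in the loading half of the level ramp, long sides along the slope (within about 20 degrees) (value of joint handle below 0.12 rad and x of rest_a in the frame of ramp_top between -0.085 and -0.022 m and y of rest_a in the frame of ramp_top between -0.15 and 0.15 m and z of rest_a in the frame of ramp_top between -0.006 and 0.01 m and linear speed of each of rest_a, rest_b, rest_c, rest_d, rest_e below 0.02 m/s and angle between the x axis of each of rest_a, rest_b, rest_c, rest_d, rest_e and the x axis of ramp_top, either way round below 0.35 rad and angle between each of rest_a, rest_b, rest_c, rest_d, rest_e's own z axis and vertical below 0.15 rad and contact force between each of rest_a, rest_b, rest_c, rest_d, rest_e and the fingers below 0.05 N and x of rest_b in the frame of ramp_top between -0.085 and -0.022 m and y of rest_b in the frame of ramp_top between -0.15 and 0.15 m and z of rest_b in the frame of ramp_top between -0.006 and 0.01 m and x of rest_c in the frame of ramp_top between -0.085 and -0.022 m and y of rest_c in the frame of ramp_top between -0.15 and 0.15 m and z of rest_c in the frame of ramp_top between -0.006 and 0.01 m and x of rest_d in the frame of ramp_top between -0.085 and -0.022 m and y of rest_d in the frame of ramp_top between -0.15 and 0.15 m and z of rest_d in the frame of ramp_top between -0.006 and 0.01 m and x of rest_e in the frame of ramp_top between -0.085 and -0.022 m and y of rest_e in the frame of ramp_top between -0.15 and 0.15 m and z of rest_e in the frame of ramp_top between -0.006 and 0.01 m), for 0.3 s.
2. handle on: the worn rests have slid to the blue stop, the good ones have stayed near or behind the line (value of joint handle above 1.28 rad and x of rest_a in the frame of ramp_top between -0.12 and 0.012 m and y of rest_a in the frame of ramp_top between -0.15 and 0.15 m and z of rest_a in the frame of ramp_top between -0.006 and 0.01 m and x of rest_b in the frame of ramp_top between 0.03 and 0.12 m and y of rest_b in the frame of ramp_top between -0.15 and 0.15 m and z of rest_b in the frame of ramp_top between -0.006 and 0.01 m and x of rest_c in the frame of ramp_top between -0.12 and 0.012 m and y of rest_c in the frame of ramp_top between -0.15 and 0.15 m and z of rest_c in the frame of ramp_top between -0.006 and 0.01 m and x of rest_d in the frame of ramp_top between -0.12 and 0.012 m and y of rest_d in the frame of ramp_top between -0.15 and 0.15 m and z of rest_d in the frame of ramp_top between -0.006 and 0.01 m and x of rest_e in the frame of ramp_top between 0.03 and 0.12 m and y of rest_e in the frame of ramp_top between -0.15 and 0.15 m and z of rest_e in the frame of ramp_top between -0.006 and 0.01 m), for 0.3 s.
3. handle back off, ramp level, with all rests still on it (value of joint handle below 0.12 rad and x of rest_a in the frame of ramp_top between -0.12 and 0.12 m and y of rest_a in the frame of ramp_top between -0.15 and 0.15 m and z of rest_a in the frame of ramp_top between -0.006 and 0.01 m and x of rest_b in the frame of ramp_top between -0.12 and 0.12 m and y of rest_b in the frame of ramp_top between -0.15 and 0.15 m and z of rest_b in the frame of ramp_top between -0.006 and 0.01 m and x of rest_c in the frame of ramp_top between -0.12 and 0.12 m and y of rest_c in the frame of ramp_top between -0.15 and 0.15 m and z of rest_c in the frame of ramp_top between -0.006 and 0.01 m and x of rest_d in the frame of ramp_top between -0.12 and 0.12 m and y of rest_d in the frame of ramp_top between -0.15 and 0.15 m and z of rest_d in the frame of ramp_top between -0.006 and 0.01 m and x of rest_e in the frame of ramp_top between -0.12 and 0.12 m and y of rest_e in the frame of ramp_top between -0.15 and 0.15 m and z of rest_e in the frame of ramp_top between -0.006 and 0.01 m), for 0.2 s.
At the end, for the whole second after the job is handed in: Handle off (under 0.12 rad); every good rest stands on its feet on the floor of the steel tray and every worn one on the floor of the orange bin, within its walls, upright within about 8 degrees, at rest (value of joint handle below 0.12 rad and x of rest_a in the frame of steel_tray between -0.121 and 0.121 m and y of rest_a in the frame of steel_tray between -0.056 and 0.056 m and z of rest_a in the frame of steel_tray between -0.005 and 0.012 m and angle between each of rest_a, rest_b, rest_c, rest_d, rest_e's own z axis and vertical below 0.15 rad and linear speed of each of rest_a, rest_b, rest_c, rest_d, rest_e below 0.02 m/s and x of rest_b in the frame of orange_bin between -0.121 and 0.121 m and y of rest_b in the frame of orange_bin between -0.056 and 0.056 m and z of rest_b in the frame of orange_bin between -0.005 and 0.012 m and x of rest_c in the frame of steel_tray between -0.121 and 0.121 m and y of rest_c in the frame of steel_tray between -0.056 and 0.056 m and z of rest_c in the frame of steel_tray between -0.005 and 0.012 m and x of rest_d in the frame of steel_tray between -0.121 and 0.121 m and y of rest_d in the frame of steel_tray between -0.056 and 0.056 m and z of rest_d in the frame of steel_tray between -0.005 and 0.012 m and x of rest_e in the frame of orange_bin between -0.121 and 0.121 m and y of rest_e in the frame of orange_bin between -0.056 and 0.056 m and z of rest_e in the frame of orange_bin between -0.005 and 0.012 m); the robot touches nothing.
It fails at once if the jar is moved more than 3 cm (distance of jar from where it was at the start of the episode above 0.03 m).
It fails at once if the bowl is moved more than 3 cm (distance of bowl from where it was at the start of the episode above 0.03 m).
Of rest_a, rest_b, rest_c, rest_d, rest_e only 3 to 4 are there at a start; the rules pass over those that are not, and their reading is None.
At some moment in a run one of rest_a, rest_b, rest_c, rest_d, rest_e may be knocked a few centimetres aside while the robot is not near it.
It also fails if it takes over 210 s, if anything falls off the work surface, if the arm or the gripper's body presses on something with over 40 N, if the wrist force passes 120 N, or if a joint passes its speed limit or range.

## Working session

There is one attempt and no reset: what is moved stays moved. The work goes in short steps, Python scripts to look and compute and a tool call to move; the robot and the scene stay as the last step left them, time stands still between calls to the robot, and variables do not carry over. Pictures are saved under pics/ and viewed, at most 14 in all, crops included, and the job is handed in when it is done.

Besides the shell and the picture viewer there is one more tool, called after "Emit:" by a JSON object that holds its "method" and its "body". step_arm: Moves the arm, as the interface text tells. Shift numbers are shares of 150 mm and turn numbers shares of 45 degrees, none past 1 either way. Its arguments: {"type":"object","properties":{"series":{"type":"array","items":{"type":"array","items":{"type":"array","items":{"type":"number","minimum":-1,"maximum":1}}}}},"required":["series"]}

```bash
mkdir -p pics; cat > h.py <<'E'
import numpy as np, cv2
from cell import ctrl
def shot(n,save=None):
    p=ctrl.get_image(n)
    if save: cv2.imwrite('pics/'+save,cv2.cvtColor(p['img'],cv2.COLOR_RGB2BGR))
    return p
def ray(p,uv,z):
    R=np.array(p['R']);t=np.array(p['t']);c=-R.T@t
    d=R.T@np.array([(uv[0]-p['cx'])/p['fx'],(uv[1]-p['cy'])/p['fy'],1])
    return c+d*(z-c[2])/d[2]
def proj(p,X):
    q=np.array(p['R'])@np.array(X,float)+np.array(p['t']);return [p['fx']*q[0]/q[2]+p['cx'],p['fy']*q[1]/q[2]+p['cy']]
E
python3 - <<'E'
from h import *
s=ctrl.read_state();print(s['eef_pos'],s['tool_rot'],s['clock'])
for n in ['scene','side']:
    p=shot(n,n+'0.png');print(n,'cam',-np.array(p['R']).T@p['t'])
    for th,z in [('rest_a',42),('ramp_top',75),('ramp_stop',85),('handle',104),('steel_tray',12),('orange_bin',12),('jar',60),('bowl',30)]:
        for r in ctrl.recognise(p,th): print(th,round(r['score'],2),np.round(r['centre']),np.round(ray(p,r['centre'],z)))
E
```

```text
[6.49353751e+02 2.63456164e-02 2.30373735e+02] [-3.13964994e+00  8.52935246e-06  1.57079383e+00] 0.0
scene cam [1192.01455447 -803.55731617  787.14799694]
rest_a 0.95 [281. 215.] [ 460. -112.   42.]
rest_a 0.77 [295. 201.] [441. -31.  42.]
rest_a 0.72 [304. 153.] [253. 221.  42.]
rest_a 0.67 [258. 231.] [ 461. -208.   42.]
rest_a 0.64 [316. 188.] [446.  67.  42.]
rest_a 0.51 [305. 163.] [306. 167.  42.]
ramp_top 0.95 [351. 213.] [641.  -9.  75.]
ramp_top 0.51 [293. 202.] [474. -74.  75.]
ramp_stop 0.85 [351. 212.] [645. -15.  85.]
handle 0.75 [294. 243.] [ 627. -234.  104.]
steel_tray 0.97 [223. 281.] [ 513. -383.   12.]
jar 0.6 [424. 192.] [739. 240.  60.]
jar 0.59 [349. 213.] [624.   5.  60.]
bowl 0.96 [326. 294.] [ 752. -259.   30.]
side cam [ 261.37988369 -792.03979155  898.69951548]
rest_a 0.82 [305. 251.] [ 425. -114.   42.]
rest_a 0.75 [291. 199.] [438.  84.  42.]
rest_a 0.7 [241. 194.] [303. 146.  42.]
rest_a 0.68 [205. 179.] [209. 247.  42.]
rest_a 0.58 [312. 278.] [ 419. -200.   42.]
rest_a 0.56 [294. 228.] [418. -29.  42.]
ramp_top 0.9 [366. 195.] [634.   0.  75.]
ramp_stop 0.68 [364. 199.] [621. -21.  85.]
handle 0.87 [390. 252.] [ 604. -226.  104.]
steel_tray 0.73 [375. 342.] [ 508. -387.   12.]
orange_bin 0.72 [293. 148.] [515. 356.  12.]
jar 0.87 [370. 146.] [738. 225.  60.]
bowl 0.96 [452. 261.] [ 773. -249.   30.]
```

```bash
python3 - <<'E'
import cv2
a=cv2.imread('pics/scene0.png')[120:330,150:470];b=cv2.imread('pics/side0.png')[110:370,170:500]
cv2.imwrite('pics/s0c.png',cv2.resize(a,None,fx=2.5,fy=2.5,interpolation=2));cv2.imwrite('pics/d0c.png',cv2.resize(b,None,fx=2.3,fy=2.3,interpolation=2))
E
```

```text
(no output)
```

View pics/s0c.png

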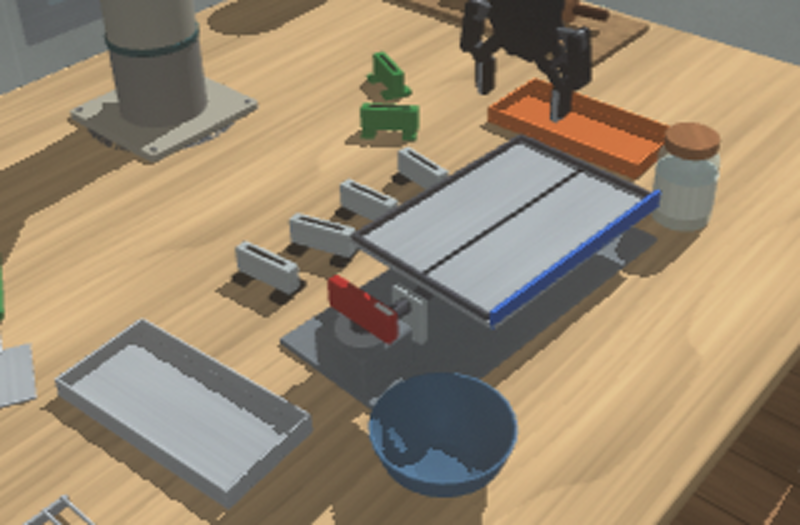

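View pics/d0c.png

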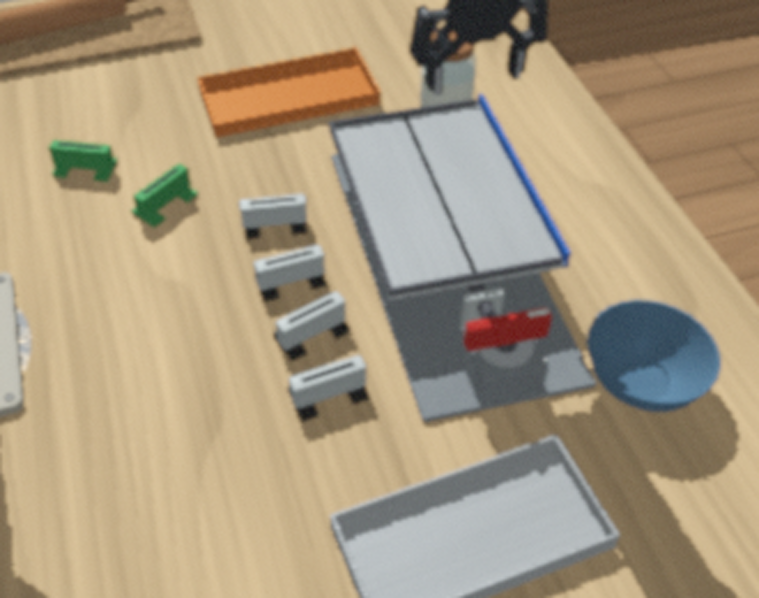

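Four grey rests (scene crop pixels ~(267,268), (322,235), (367,200), (421,167)) are the real ones. The two green objects at (388,75) and (390,122) are the look-alikes to leave alone. The arm goes over the rests next for a wrist look.

Emit:
{"method": "step_arm", "body": {"series": [[[0,0,0,-0.067,-0.19,-0.19,0],[0,0,0,-0.067,-0.19,-0.19,0],[0,0,0,-0.067,-0.19,-0.19,0],[0,0,0,-0.067,-0.19,-0.19,0],[0,0,0,-0.067,-0.19,-0.19,0],[0,0,0,-0.067,-0.19,-0.19,0],[0,0,0.182,0,0,0,0],[0,0,0.182,0,0,0,0],[0,0,0.182,0,0,0,0],[0,0,0.182,0,0,0,0],[0,0,0.182,0,0,0,0],[0,0,0.182,0,0,0,0]]]}}

```text
clock: 2.1
eef_pos: [478.9, -60.3, 402.5]
tool_rot: [3.141, -0.0, 0.707]
force: [0.2, 0.4, -0.1]
width: 85.6
gripper_force: 0.0
```

Emit:
{"method": "step_arm", "body": {"series": [[[0,0,0.182,0,0,0,0],[0,0,0.182,0,0,0,0],[0,0,0.182,0,0,0,0],[0,0,0.182,0,0,0,0],[0,0,0.18,0,0,0,0],[0,0,0,0,0,0,0],[0,0,0,0,0,0,0]]]}}

```text
clock: 2.8
eef_pos: [479.0, -60.1, 402.4]
tool_rot: [-3.142, -0.0, 0.004]
force: [0.5, 0.8, 0.6]
width: 85.5
gripper_force: 0.0
```

```bash
python3 - <<'E'
from h import *
s=ctrl.read_state();print(s['eef_pos'],s['tool_rot'],s['qpos'])
p=shot('wrist','w1.png');print('cam',-np.array(p['R']).T@p['t'])
for th,z in [('rest_a',42),('ramp_top',75),('handle',104),('steel_tray',12),('orange_bin',12)]:
    for r in ctrl.recognise(p,th): print(th,round(r['score'],2),np.round(r['centre']),np.round(ray(p,r['centre'],z)))
E
```

```text
[478.97679341 -60.14168489 402.39006506] [-3.14152521e+00 -1.65185499e-04  3.56192301e-03] [-0.17325457  0.22657505  0.30716931  1.70196765 -0.0723794   1.2240033
 -1.4160749 ]
cam [563.53060305 -59.72575797 545.58789708]
rest_a 0.9 [164. 280.] [222. 261.  42.]
rest_a 0.78 [383. 184.] [ 430. -177.   42.]
rest_a 0.76 [203. 240.] [313. 169.  42.]
rest_a 0.66 [339. 181.] [435. -96.  42.]
rest_a 0.58 [238. 176.] [444.  88.  42.]
rest_a 0.57 [293. 180.] [437. -11.  42.]
ramp_top 0.77 [269.  61.] [628.  17.  75.]
handle 0.88 [424.  71.] [ 613. -208.  104.]
steel_tray 0.62 [495. 128.] [ 528. -382.   12.]
steel_tray 0.27 [239. 179.] [430.  96.  12.]
orange_bin 0.81 [ 93. 117.] [545. 349.  12.]
```

View pics/w1.png

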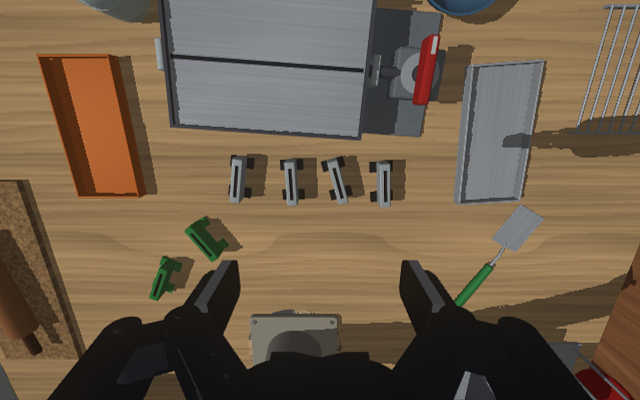

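The wrist picture shows the four rests at (238,180), (291,181), (337,180) and (383,184), the ramp's black line from (173,56) to (363,71), the handle at (427,70), and the tray and bin either side. Green look-alikes at (205,238) and (162,280). Next I measure the stripes, line and handle.

```bash
cat >> h.py <<'E'
def rests(p,box,z,show=True,thr=75):
    x0,x1,y0,y1=box;g=p['img'][y0:y1,x0:x1].astype(int);m=(g.max(2)<thr).astype(np.uint8);out=[]
    n,l,st,c=cv2.connectedComponentsWithStats(m,connectivity=8)
    for i in range(1,n):
        if st[i,4]<25: continue
        ys,xs=np.where(l==i);P=np.array([ray(p,(x+x0,y+y0),z)[:2] for x,y in zip(xs,ys)])
        e,r,a=cv2.minAreaRect(P.astype(np.float32)); w=sorted(r)
        d=np.linalg.svd(P-P.mean(0),full_matrices=False)[2][0];d=d*np.sign(d[0])
        out.append((np.round(e,1),np.round(w,1),round(float(np.degrees(np.arctan2(d[1],d[0]))),1)))
    return out
E
python3 - <<'E'
from h import *
p=shot('wrist')
for t in (60,90):
  print(t)
  for r in rests(p,(222,410,148,212),42,thr=t): print(*r)
f=lambda u,z:np.round(ray(p,u,z),1)
im=p['img'].astype(int)
# line: darkest row per column
g=im.sum(2);pts=[]
for c in range(185,356,5):
    r=50+np.argmin(g[50:82,c]);pts.append(ray(p,(c,r),75)[:2])
k=np.polyfit([q[1] for q in pts],[q[0] for q in pts],1);print('line x=',k)
print('kerb corners',f((171,127),83),f((360,138),83),f((376,0),83),f((162,0),83))
red=(im[:,:,0]>130)&(im[:,:,1]<60)&(im[:,:,2]<60);red[:, :400]=0;red[:,460:]=0;red[150:]=0
P=np.array([ray(p,(x,y),104)[:2] for y,x in zip(*np.where(red))]);print('handle',cv2.minAreaRect(P.astype(np.float32)))
for nm,cs in [('tray',[(470,65),(546,61),(522,202),(455,203)]),('bin',[(38,55),(112,55),(143,195),(78,195)])]: print(nm,[f(c,24)[:2] for c in cs])
a=p['img'][0:215,150:460];cv2.imwrite('pics/c1.png',cv2.cvtColor(cv2.resize(a,None,fx=2.5,fy=2.5,interpolation=2),4))
E
```

```text
60
[468.5  64.5] [14.3 20.1] -13.1
[471.1 -98.3] [11.8 19.6] 17.8
[466.4 -24.3] [12.7 18.1] 7.9
[465.5   6.2] [ 8.9 16.7] -4.7
[463.6 -68.5] [ 9.4 17. ] 10.3
[ 464.8 -185.6] [10.7 19.1] 21.5
[ 462.  -155.1] [10.8 17. ] 7.6
[433.4  94.6] [ 4.6 56.2] -9.5
[428.8  -6.6] [ 4.6 57.2] 2.3
[431.8 -93.7] [ 4.9 57.7] 16.0
[ 425.3 -181.4] [ 3.7 57.6] 4.4
[ 417.5 -113.7] [11.2 20.6] 15.4
[413.6  73.4] [13.  19.6] -8.6
[411. -26.] [11.2 17.7] 0.3
[409.1   5.8] [ 3.7 17.6] -2.5
[410.1 -84.2] [ 8.4 18.5] 18.5
[ 407.  -160.4] [11.2 17.7] 9.1
[ 409.3 -193.8] [ 3.7 17.9] 5.2
90
[439.6  65.6] [68.3 88.5] -10.1
[ 445.5 -115.6] [47.2 86.6] 20.4
[435.  -22.4] [65.5 85.1] 12.9
[ 436.3 -184. ] [64.9 76.6] 28.9
[463.5 -69.1] [10.3 18.7] 13.1
[434.1  94.2] [ 6.  57.7] -9.2
[428.8  -6.8] [ 6.1 57.3] 2.1
[431.2 -94. ] [ 6.1 59.1] 16.1
[ 425.3 -182.4] [ 5.6 57.8] 4.6
[409.9   5.7] [ 6.8 19.5] 4.8
[409.7 -84.7] [10.2 19.5] 17.0
[ 406.3 -160.5] [11.2 19.7] 0.1
line x= [6.46087986e-02 6.25217606e+02]
kerb corners [533.2 175.   83. ] [ 516.6 -125.3   83. ] [ 704.  -138.4   83. ] [703.7 158.6  83. ]
handle ((613.7030639648438, -212.65625), (10.626585960388184, 86.74644470214844), 86.41978454589844)
tray [array([ 630.1, -311.6]), array([ 636.3, -436.9]), array([ 388.9, -455.1]), array([ 386.7, -324.9])]
bin [array([644.2, 405.5]), array([644.4, 283.1]), array([402.2, 280.8]), array([402. , 406.5])]
```

View pics/c1.png

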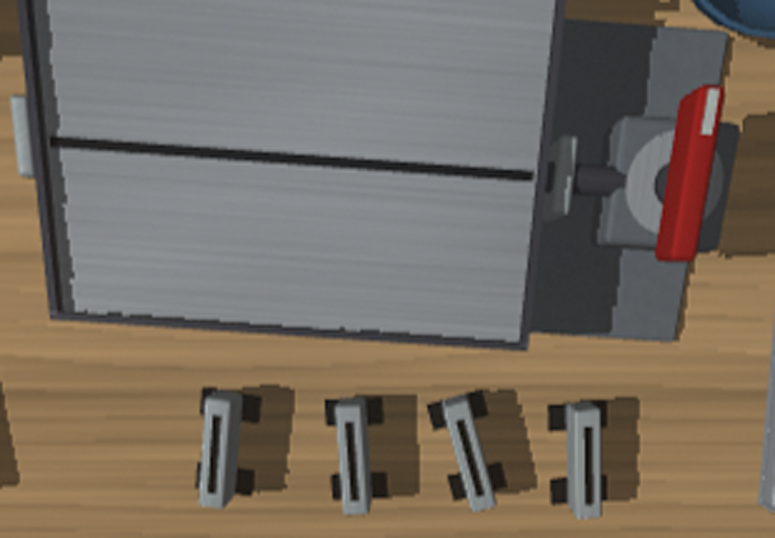

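```bash
cat >> h.py <<'E'
def plan(legs,cur=None,step=45.):
    """legs: (x,y,z,yaw_deg,grip[,step]) or int n = wait rows; prints rows"""
    s=ctrl.read_state()
    x,y,z=s['eef_pos'];yaw=np.degrees(s['tool_rot'][2])
    if cur: x,y,z,yaw=cur
    rows=[];g=0
    for L in legs:
        if np.isscalar(L): rows+=[[0]*6+[g]]*L;continue
        X,Y,Z,A,g=L[:5];st=L[5] if len(L)>5 else step
        d=A-yaw
        n=int(np.ceil(abs(d)/8.4-.03)) if abs(d)>.3 else 0
        if n: rows+=[[0,0,round(-d/45/n,3),0,0,0,g]]*n;yaw=A
        a=np.radians(yaw);D=np.array([X-x,Y-y]);tx=D@[np.cos(a),np.sin(a)];ty=D@[np.sin(a),-np.cos(a)];tz=z-Z
        v=np.array([tx,ty,tz])/150;m=int(np.ceil(np.linalg.norm(v)*150/st-.03)) if np.linalg.norm(v)*150>.7 else 0
        if m: rows+=[[0,0,0]+[round(float(q),3) for q in v/m]+[g]]*m
        x,y,z=X,Y,Z
        if not n and not m: rows+=[[0]*6+[g]]
    i=0
    from itertools import groupby
    print(len(rows),'rows; end',x,y,z,yaw)
    for k,q in groupby(rows): print(len(list(q)),'x',k)
E
python3 - <<'E'
from h import *
plan([(425.3,-182,70,4.5,0),(425.3,-182,12,4.5,0,30)])
plan([6,(425.3,-182,140,4.5,1),(571.9,-80.1,140,-3.5,1),(571.9,-80.1,95,-3.5,1)],cur=(425.3,-182,12,4.5))
E
```

```text
11 rows; end 425.3 -182 12 4.5
1 x [0, 0, np.float64(-0.099), 0, 0, 0, 0]
8 x [0, 0, 0, -0.053, 0.098, 0.277, 0]
2 x [0, 0, 0, 0.0, 0.0, 0.193, 0]
15 rows; end 571.9 -80.1 95 -3.5
6 x [0, 0, 0, 0, 0, 0, 0]
3 x [0, 0, 0, 0.0, 0.0, -0.284, 1]
1 x [0, 0, 0.178, 0, 0, 0, 1]
4 x [0, 0, 0, 0.234, -0.184, 0.0, 1]
1 x [0, 0, 0, 0.0, 0.0, 0.3, 1]
```

Emit:
{"method": "step_arm", "body": {"series": [[[0,0,-0.099,0,0,0,0],[0,0,0,-0.053,0.098,0.277,0],[0,0,0,-0.053,0.098,0.277,0],[0,0,0,-0.053,0.098,0.277,0],[0,0,0,-0.053,0.098,0.277,0],[0,0,0,-0.053,0.098,0.277,0],[0,0,0,-0.053,0.098,0.277,0],[0,0,0,-0.053,0.098,0.277,0],[0,0,0,-0.053,0.098,0.277,0],[0,0,0,0,0,0.193,0],[0,0,0,0,0,0.193,0],[0,0,0,0,0,0,0]]]}}

```text
clock: 4.35
eef_pos: [423.4, -179.9, 22.5]
tool_rot: [-3.133, 0.004, 0.076]
force: [-1.0, 0.2, -0.4]
width: 85.3
gripper_force: 0.0
```

```bash
python3 - <<'E'
from h import *
p=shot('wrist','w2.png');s=ctrl.read_state();print(s['eef_pos'],s['force'])
E
```

```text
[ 424.05756775 -180.24640046   23.76446704] [ 0.17951422 -0.51413103  0.51534941]
```

View pics/w2.png

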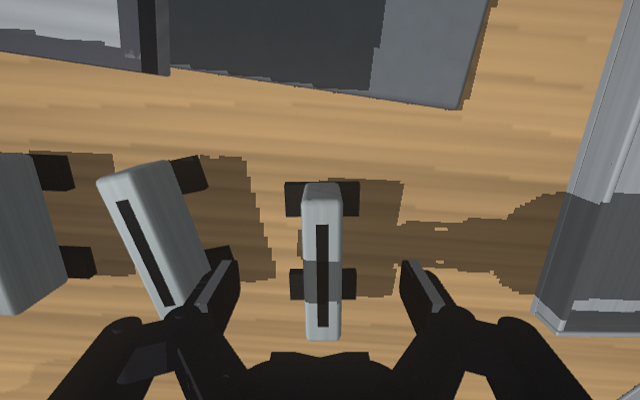

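The rest sits midway between the fingers (bar at column 322, fingers at about 215 and 425). I lower the last 12 mm, close and lift.

Emit:
{"method": "step_arm", "body": {"series": [[[0,0,0,0.01,0.01,0.077,0],[0,0,0,0,0,0,0],[0,0,0,0,0,0,1],[0,0,0,0,0,0,1],[0,0,0,0,0,0,1],[0,0,0,0,0,0,1],[0,0,0,0,0,0,1],[0,0,0,0,0,0,1],[0,0,0,0,0,0,1]]]}}

```text
clock: 5.3
eef_pos: [426.4, -181.6, 13.5]
tool_rot: [-3.135, -0.0, 0.078]
force: [-0.1, -0.1, 6.4]
width: 19.0
gripper_force: 58.8
```

Emit:
{"method": "step_arm", "body": {"series": [[[0,0,0,0,0,-0.284,1],[0,0,0,0,0,-0.284,1],[0,0,0,0,0,-0.284,1],[0,0,0.178,0,0,0,1],[0,0,0,0,0,0,1]]]}}

```text
clock: 5.8
eef_pos: [426.7, -182.3, 141.7]
tool_rot: [-3.136, -0.0, -0.062]
force: [-1.0, 0.3, -1.6]
width: 19.2
gripper_force: 59.6
```

```bash
python3 - <<'E'
from h import *
p=shot('wrist','w3.png')
plan([(571.9,-80.1,130,-3.5,1),(571.9,-80.1,100,-3.5,1)])
for r in rests(p,(100,540,100,399),140-12+42-128+128): print(*r)
E
```

```text
5 rows; end 571.9 -80.1 100 -3.38879577567169
4 x [0, 0, 0, 0.233, -0.184, 0.018, 1]
1 x [0, 0, 0, 0.0, 0.0, 0.2, 1]
[ 514.1 -154.1] [3.3 7.7] -84.6
[ 514.9 -164.4] [0.4 5. ] 86.1
[ 479.  -247.2] [ 5.1 37.5] 4.2
[ 477.2 -153.9] [11.8 37.9] 14.9
[ 474.2 -115.7] [16.8 39.9] -0.9
[ 473.2 -143.5] [ 2.6 28.1] 16.1
[ 472.  -102.1] [ 2.7 28.1] 2.1
[ 469.7 -184.7] [16.6 33.8] 87.2
[ 459.9 -266.3] [ 4.5 27.8] -86.3
[ 425.6 -182.3] [ 6.4 60.1] -3.4
[ 403.5 -179.6] [ 94.6 247.6] 87.0
```

Emit:
{"method": "step_arm", "body": {"series": [[[0,0,0,0.233,-0.184,0.018,1],[0,0,0,0.233,-0.184,0.018,1],[0,0,0,0.233,-0.184,0.018,1],[0,0,0,0.233,-0.184,0.018,1],[0,0,0,0,0,0.2,1],[0,0,0,0,0,0,1],[0,0,0,0,0,0,1]]]}}

```text
clock: 6.55
eef_pos: [570.4, -81.4, 99.1]
tool_rot: [-3.135, 0.006, -0.062]
force: [0.2, -1.1, -1.5]
width: 19.4
gripper_force: 59.4
```

```bash
python3 - <<'E'
from h import *
p=shot('wrist','w3.png')
s=ctrl.read_state();print(s['eef_pos'],s['tool_rot'],s['width'])
E
```

```text
[571.26226902 -82.01052486 100.19680163] [-3.13565819  0.00382517 -0.06335865] 18.89900572102509
```

View pics/w3.png

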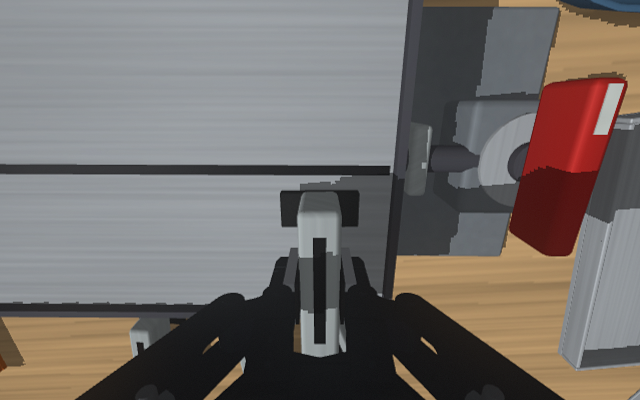

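Rest held over the slot, feet parallel to the line (row 168), right kerb clear at column 395. I lower it and release.

Emit:
{"method": "step_arm", "body": {"series": [[[0,0,0,0,0,0.035,1],[0,0,0,0,0,0.03,1],[0,0,0,0,0,0.01,1],[0,0,0,0,0,0,1]]]}}

```text
clock: 7.0
eef_pos: [572.4, -80.7, 89.3]
tool_rot: [-3.135, 0.002, -0.062]
force: [-1.0, 0.5, -2.1]
width: 19.1
gripper_force: 59.4
```

```bash
python3 - <<'E'
from h import *
p=shot('wrist')
print('line',ray(p,(320,168.5),75), 'line at 100:')
s=ctrl.read_state();print(s['eef_pos'],s['force'])
g=p['img'].sum(2).astype(int)
for c in (60,200): 
  r=130+np.argmin(g[130:200,c]);print(ray(p,(c,r),75))
  r2=270+np.argmin(g[270:325,c]); print('kerb',ray(p,(c,r2),83),r2)
E
```

```text
line [623.95494714 -83.94898723  75.        ] line at 100:
[572.59302974 -80.66742775  89.37122531] [-0.17318151 -0.48930909 -1.99985389]
[626.2973453   66.14244247  75.        ]
kerb [532.68832664  93.72337928  83.        ] 323
[625.48900967 -15.5301222   75.        ]
kerb [537.05828654  -0.92130487  83.        ] 311
```

Emit:
{"method": "step_arm", "body": {"series": [[[0,0,0,0,0,0.006,1],[0,0,0,0,0,0,1],[0,0,0,0,0,0,0.5],[0,0,0,0,0,0,0.5],[0,0,0,0,0,0,0.5],[0,0,0,0,0,-0.15,0.5],[0,0,0,0,0,-0.25,0.5],[0,0,0,0,0,-0.25,0],[0,0,0,0,0,0,0]]]}}

```text
clock: 7.95
eef_pos: [575.9, -82.6, 190.7]
tool_rot: [-3.136, -0.008, -0.062]
force: [1.5, -1.5, -0.1]
width: 70.4
gripper_force: 0.0
```

```bash
python3 - <<'E'
from h import *
p=shot('wrist')
for r in rests(p,(100,540,100,380),117,thr=70):
  if 40<r[1][1]<75 and r[1][0]<15: print(*r)
plan([(440,-90,180,16,0),(431.5,-93.9,70,16,0),(431.5,-93.9,12,16,0,20),2])
E
```

```text
[ 621.9 -216.2] [ 2.1 55. ] -3.8
[572.3 -80.4] [ 5.4 58.8] -3.0
[489.6 -92.5] [ 4.  43.8] 16.2
[487.6 -27.6] [ 4.  43.8] 2.2
14 rows; end 431.5 -93.9 12 16
3 x [0, 0, np.float64(-0.145), 0, 0, 0, 0]
3 x [0, 0, 0, -0.292, -0.065, 0.018, 0]
3 x [0, 0, 0, -0.021, 0.003, 0.244, 0]
3 x [0, 0, 0, 0.0, 0.0, 0.129, 0]
2 x [0, 0, 0, 0, 0, 0, 0]
```

Emit:
{"method": "step_arm", "body": {"series": [[[0,0,-0.145,0,0,0,0],[0,0,-0.145,0,0,0,0],[0,0,-0.145,0,0,0,0],[0,0,0,-0.292,-0.065,0.018,0],[0,0,0,-0.292,-0.065,0.018,0],[0,0,0,-0.292,-0.065,0.018,0],[0,0,0,-0.021,0.003,0.244,0],[0,0,0,-0.021,0.003,0.244,0],[0,0,0,-0.021,0.003,0.244,0],[0,0,0,0,0,0,0],[0,0,0,0,0,0,0]]]}}

```text
clock: 9.1
eef_pos: [428.7, -92.6, 67.7]
tool_rot: [-3.134, 0.002, 0.279]
force: [0.1, -0.5, 0.2]
width: 85.6
gripper_force: 0.0
```

```bash
cat >> h.py <<'E'
def stripes(p,z,box=(60,580,60,380),thr=70):
    return [r for r in rests(p,box,z,thr=thr) if 50<r[1][1]<66 and r[1][0]<10]
E
python3 - <<'E'
from h import *
p=shot('wrist')
for r in stripes(p,42): print(*r)
s=ctrl.read_state();print(s['eef_pos'],s['tool_rot'])
plan([(431.5,-93.9,12,16,0,20)])
E
```

```text
[428.6  -6.5] [ 5.8 59.8] 2.2
[431.6 -94.2] [ 5.5 59. ] 16.1
[429.74742789 -92.74968225  68.55904173] [-3.13501038e+00 -7.45626464e-04  2.78950584e-01]
3 rows; end 431.5 -93.9 12 15.982691128747355
3 x [0, 0, 0, 0.003, 0.004, 0.126, 0]
```

Emit:
{"method": "step_arm", "body": {"series": [[[0,0,0,0.003,0.004,0.126,0],[0,0,0,0.003,0.004,0.126,0],[0,0,0,0.003,0.004,0.126,0],[0,0,0,0,0,0,0],[0,0,0,0,0,0,0],[0,0,0,0,0,0,1],[0,0,0,0,0,0,1],[0,0,0,0,0,0,1],[0,0,0,0,0,0,1],[0,0,0,0,0,0,1],[0,0,0,0,0,0,1],[0,0,0,0,0,0,1]]]}}

```text
clock: 10.35
eef_pos: [431.1, -93.2, 16.3]
tool_rot: [-3.134, -0.001, 0.279]
force: [-0.1, -0.9, 6.4]
width: 19.2
gripper_force: 59.0
```

Emit:
{"method": "step_arm", "body": {"series": [[[0,0,0,0,0,-0.284,1],[0,0,0,0,0,-0.284,1],[0,0,0,0,0,-0.284,1],[0,0,0.145,0,0,0,1],[0,0,0.145,0,0,0,1],[0,0,0.145,0,0,0,1],[0,0,0,0.232,-0.151,0,1],[0,0,0,0.232,-0.151,0,1],[0,0,0,0.232,-0.151,0,1],[0,0,0,0.232,-0.151,0,1],[0,0,0,0,0,0,1],[0,0,0,0,0,0,1]]]}}

```text
clock: 11.55
eef_pos: [575.2, -11.5, 143.1]
tool_rot: [-3.134, 0.005, -0.061]
force: [-0.7, -0.9, -2.5]
width: 19.2
gripper_force: 59.6
```

```bash
python3 - <<'E'
from h import *
p=shot('wrist')
s=ctrl.read_state();print(s['eef_pos'],s['tool_rot'],s['width'])
z=s['eef_pos'][2]
print(*stripes(p,z-13+42),sep='\n');print('ramp',*stripes(p,117))
plan([(576,-12.2,96,-3.5,1),(576,-12.2,88.5,-3.5,1,4)])
E
```

```text
[574.32406569 -12.47842874 143.31416579] [-3.13395186  0.00527281 -0.06278605] 18.726011121930025
(array([577.8, -11.5]), array([ 5.8, 57.8]), -3.4)
ramp (array([571.8, -80.7]), array([ 6.4, 59.3]), -3.4)
4 rows; end 576 -12.2 88.5 -3.597375576572232
2 x [0, 0, 0, 0.006, -0.001, 0.158, 1]
2 x [0, 0, 0, 0.0, 0.0, 0.025, 1]
```

Emit:
{"method": "step_arm", "body": {"series": [[[0,0,0,0,0,0.158,1],[0,0,0,0,0,0.158,1],[0,0,0,0,0,0.02,1],[0,0,0,0,0,0.007,1],[0,0,0,0,0,0,1],[0,0,0,0,0,0,1]]]}}

```text
clock: 12.2
eef_pos: [576.0, -12.0, 93.6]
tool_rot: [-3.133, 0.001, -0.063]
force: [-0.4, 0.7, -2.0]
width: 18.6
gripper_force: 59.6
```

```bash
python3 - <<'E'
from h import *
p=shot('wrist')
print(*stripes(p,117),sep='\n')
E
```

```text
(array([574.4, -11.8]), array([ 6.1, 60.6]), -3.6)
```

Emit:
{"method": "step_arm", "body": {"series": [[[0,0,0,0,0,0.012,1],[0,0,0,0,0,0,1],[0,0,0,0,0,0,0.5],[0,0,0,0,0,0,0.5],[0,0,0,0,0,0,0.5],[0,0,0,0,0,-0.15,0.5],[0,0,0,0,0,-0.25,0.5],[0,0,0,0,0,-0.25,0],[0,0,0,0,0,0,0]]]}}

```text
clock: 13.15
eef_pos: [578.8, -13.9, 192.8]
tool_rot: [-3.134, -0.006, -0.063]
force: [0.5, -0.9, 0.3]
width: 70.5
gripper_force: 0.0
```

Emit:
{"method": "step_arm", "body": {"series": [[[0,0,-0.127,0,0,0,0],[0,0,0,-0.245,-0.019,0,0],[0,0,0,-0.245,-0.019,0,0],[0,0,0,-0.245,-0.019,0,0],[0,0,0,-0.245,-0.019,0,0],[0,0,0,0,0,0.267,0],[0,0,0,0,0,0.267,0],[0,0,0,0,0,0.267,0],[0,0,0,0,0,0,0],[0,0,0,0,0,0,0]]]}}

```text
clock: 14.15
eef_pos: [427.7, -6.3, 68.6]
tool_rot: [-3.133, 0.004, 0.036]
force: [0.1, -0.1, 0.1]
width: 85.1
gripper_force: 0.0
```

```bash
python3 - <<'E'
from h import *
p=shot('wrist')
s=ctrl.read_state();print(s['eef_pos'],s['tool_rot'])
print(*stripes(p,42),sep='\n');print('ramp',*stripes(p,117))
plan([(428.6,-6.5,11,2.2,0,20)])
E
```

```text
[428.60334841  -6.42431897  69.40415655] [-3.13381342e+00  1.23734550e-03  3.60420607e-02]
(array([433.7,  94.6]), array([ 5.8, 59.7]), -9.4)
(array([428.8,  -6.7]), array([ 5.9, 59.5]), 2.0)
ramp
3 rows; end 428.6 -6.5 11 2.06505796559183
3 x [0, 0, 0, -0.0, 0.0, 0.13, 0]
```

Emit:
{"method": "step_arm", "body": {"series": [[[0,0,0,0,0,0.13,0],[0,0,0,0,0,0.13,0],[0,0,0,0,0,0.13,0],[0,0,0,0,0,0,0],[0,0,0,0,0,0,0],[0,0,0,0,0,0,1],[0,0,0,0,0,0,1],[0,0,0,0,0,0,1],[0,0,0,0,0,0,1],[0,0,0,0,0,0,1],[0,0,0,0,0,0,1],[0,0,0,0,0,0,1]]]}}

```text
clock: 15.4
eef_pos: [429.1, -5.2, 11.4]
tool_rot: [-3.133, 0.003, 0.037]
force: [-0.3, 0.1, 5.7]
width: 18.9
gripper_force: 58.5
```

Emit:
{"method": "step_arm", "body": {"series": [[[0,0,0,0,0,-0.284,1],[0,0,0,0,0,-0.284,1],[0,0,0,0,0,-0.284,1],[0,0,0.127,0,0,0,1],[0,0,0,0.246,-0.119,0,1],[0,0,0,0.246,-0.119,0,1],[0,0,0,0.246,-0.119,0,1],[0,0,0,0.246,-0.119,0,1],[0,0,0,0,0,0,1],[0,0,0,0,0,0,1]]]}}

```text
clock: 16.4
eef_pos: [580.8, 56.1, 137.8]
tool_rot: [-3.134, 0.007, -0.061]
force: [-0.8, -0.5, -1.3]
width: 18.8
gripper_force: 59.5
```

```bash
python3 - <<'E'
from h import *
p=shot('wrist')
s=ctrl.read_state();print(s['eef_pos'],s['tool_rot'],s['width'])
z=s['eef_pos'][2]
print(*stripes(p,z-14+42),sep='\n');print('ramp',*stripes(p,117))
E
```

```text
[579.92447744  55.52420526 137.94477027] [-3.13399723  0.00729593 -0.06281727] 18.86017982361832
(array([578.2,  56.2]), array([ 6.3, 61.5]), -3.6)
ramp (array([576.1, -11.9]), array([ 6.5, 59.1]), -3.6) (array([572.5, -81. ]), array([ 6.6, 59.5]), -3.2)
```

Emit:
{"method": "step_arm", "body": {"series": [[[0,0,0,0,0,0.15,1],[0,0,0,0,0,0.15,1],[0,0,0,0,0,0.02,1],[0,0,0,0,0,0.015,1],[0,0,0,0,0,0,1],[0,0,0,0,0,0,1]]]}}

```text
clock: 17.05
eef_pos: [581.5, 56.0, 89.4]
tool_rot: [-3.133, 0.004, -0.063]
force: [-0.1, 0.4, -1.4]
width: 19.0
gripper_force: 59.5
```

Emit:
{"method": "step_arm", "body": {"series": [[[0,0,0,0,0,0.018,1],[0,0,0,0,0,0,1],[0,0,0,0,0,0,0.5],[0,0,0,0,0,0,0.5],[0,0,0,0,0,0,0.5],[0,0,0,0,0,-0.15,0.5],[0,0,0,0,0,-0.25,0.5],[0,0,0,0,0,-0.25,0],[0,0,0,0,0,0,0]]]}}

```text
clock: 17.95
eef_pos: [584.6, 54.5, 187.9]
tool_rot: [-3.133, -0.004, -0.063]
force: [0.8, 0.1, 0.4]
width: 70.2
gripper_force: 0.0
```

Emit:
{"method": "step_arm", "body": {"series": [[[0,0,0.131,0,0,0,0],[0,0,0,-0.252,-0.024,0,0],[0,0,0,-0.252,-0.024,0,0],[0,0,0,-0.252,-0.024,0,0],[0,0,0,-0.252,-0.024,0,0],[0,0,0,0,0,0.267,0],[0,0,0,0,0,0.267,0],[0,0,0,0,0,0.267,0],[0,0,0,0,0,0,0],[0,0,0,0,0,0,0]]]}}

```text
clock: 18.95
eef_pos: [433.9, 94.8, 64.1]
tool_rot: [-3.135, 0.007, -0.167]
force: [0.5, -0.2, 0.9]
width: 85.3
gripper_force: 0.0
```

```bash
python3 - <<'E'
from h import *
p=shot('wrist')
s=ctrl.read_state();print(s['eef_pos'],s['tool_rot'])
print(*stripes(p,42),sep='\n')
plan([(433.7,94.5,11,-9.4,0,20)])
plan([(584.3,123.5,140,-3.5,1)],cur=(433.7,94.5,140,-9.4))
E
```

```text
[434.83204531  94.84823314  65.00071455] [-3.13425842  0.00462096 -0.16657984]
(array([433.6,  94.1]), array([ 6.4, 59.5]), -9.5)
3 rows; end 433.7 94.5 11 -9.544321577394275
3 x [0, 0, 0, -0.002, 0.001, 0.12, 0]
5 rows; end 584.3 123.5 140 -3.5
1 x [0, 0, -0.131, 0, 0, 0, 1]
4 x [0, 0, 0, 0.248, -0.064, 0.0, 1]
```

Emit:
{"method": "step_arm", "body": {"series": [[[0,0,0,-0.002,0.001,0.12,0],[0,0,0,-0.002,0.001,0.12,0],[0,0,0,-0.002,0.001,0.12,0],[0,0,0,0,0,0,0],[0,0,0,0,0,0,0],[0,0,0,0,0,0,1],[0,0,0,0,0,0,1],[0,0,0,0,0,0,1],[0,0,0,0,0,0,1],[0,0,0,0,0,0,1],[0,0,0,0,0,0,1],[0,0,0,0,0,0,1]]]}}

```text
clock: 20.2
eef_pos: [433.0, 95.4, 10.4]
tool_rot: [-3.134, 0.005, -0.165]
force: [-1.0, -0.7, 5.9]
width: 19.4
gripper_force: 58.8
```

Emit:
{"method": "step_arm", "body": {"series": [[[0,0,0,0,0,-0.284,1],[0,0,0,0,0,-0.284,1],[0,0,0,0,0,-0.284,1],[0,0,-0.131,0,0,0,1],[0,0,0,0.248,-0.064,0,1],[0,0,0,0.248,-0.064,0,1],[0,0,0,0.248,-0.064,0,1],[0,0,0,0.248,-0.064,0,1],[0,0,0,0,0,0,1],[0,0,0,0,0,0,1]]]}}

```text
clock: 21.2
eef_pos: [583.7, 123.5, 136.4]
tool_rot: [-3.134, 0.007, -0.062]
force: [-1.1, -0.6, -2.7]
width: 19.4
gripper_force: 59.7
```

```bash
python3 - <<'E'
from h import *
p=shot('wrist')
s=ctrl.read_state();print(s['eef_pos'],s['tool_rot'],s['width'])
z=s['eef_pos'][2]
print(*stripes(p,z-14+42),sep='\n');print('ramp',*stripes(p,117))
E
```

```text
[582.81432125 123.37983094 136.54141224] [-3.13403358  0.00793783 -0.06284787] 19.0283731084231
(array([581.9, 123.5]), array([ 6.3, 61.9]), -3.6)
ramp (array([581.4,  56.3]), array([ 6.5, 58.9]), -3.5) (array([576. , -12.2]), array([ 6.6, 59.1]), -3.5)
```

Emit:
{"method": "step_arm", "body": {"series": [[[0,0,0,0,0,0.15,1],[0,0,0,0,0,0.15,1],[0,0,0,0,0,0.02,1],[0,0,0,0,0,0.01,1],[0,0,0,0,0,0,1],[0,0,0,0,0,0,1]]]}}

```text
clock: 21.85
eef_pos: [584.8, 124.1, 89.0]
tool_rot: [-3.133, 0.003, -0.063]
force: [0.9, 0.5, -2.0]
width: 19.2
gripper_force: 59.6
```

Emit:
{"method": "step_arm", "body": {"series": [[[0,0,0,0,0,0.023,1],[0,0,0,0,0,0,1],[0,0,0,0,0,0,0.5],[0,0,0,0,0,0,0.5],[0,0,0,0,0,0,0.5],[0,0,0,0,0,-0.15,0.5],[0,0,0,0,0,-0.25,0.5],[0,0,0,0,0,-0.25,0],[0,0,0,0,0,0,0]]]}}

```text
clock: 22.75
eef_pos: [588.0, 122.7, 186.8]
tool_rot: [-3.132, -0.004, -0.063]
force: [0.3, -0.4, 0.4]
width: 70.4
gripper_force: 0.0
```

Emit:
{"method": "step_arm", "body": {"series": [[[0,0,0,0.016,0.255,-0.133,0],[0,0,0,0.016,0.255,-0.133,0],[0,0,0,0.016,0.255,-0.133,0],[0,0,0,0.016,0.255,-0.133,0],[0,0,0,0.016,0.255,-0.133,0],[0,0,0,0.016,0.255,-0.133,0],[0,0,0,0,0,0,0],[0,0,0,0,0,0,0]]]}}

```text
clock: 23.55
eef_pos: [585.0, -108.6, 299.5]
tool_rot: [-3.133, 0.005, -0.065]
force: [-1.3, 1.3, -0.2]
width: 85.5
gripper_force: 0.0
```

```bash
python3 - <<'E'
from h import *
p=shot('wrist','w4.png')
s=ctrl.read_state();print(s['eef_pos'],s['tool_rot'],s['qpos'])
print(*stripes(p,117,(0,640,0,390)),sep='\n')
im=p['img'].astype(int)
red=((im[:,:,0]>120)&(im[:,:,1]<70)&(im[:,:,2]<70)).astype(np.uint8)
n,l,st,c=cv2.connectedComponentsWithStats(red);i=1+np.argmax(st[1:,4]);print(st[i])
P=np.array([ray(p,(x,y),104)[:2] for y,x in zip(*np.where(l==i))]);print(cv2.minAreaRect(P.astype(np.float32)))
E
```

```text
[ 584.96089008 -106.79089442  298.81311536] [-3.13190235  0.00613838 -0.06234673] [-0.35231745  0.60544436  0.83622359  1.59738911 -0.48544109  1.16599212
 -1.03791751]
(array([ 627., -443.]), array([ 3.3, 56.6]), -0.2)
(array([ 626.3, -428.1]), array([ 3. , 55.7]), -0.3)
(array([586.1, 125.1]), array([ 5.1, 56.9]), -3.4)
(array([581.3,  57. ]), array([ 5.2, 58.1]), -3.5)
(array([572.8, -80.3]), array([ 5.4, 57.9]), -3.3)
(array([575.8, -11.2]), array([ 5.5, 58.1]), -3.5)
[ 394  110   24   77 1136]
((614.1431274414062, -210.33944702148438), (20.721799850463867, 89.32553100585938), 86.3620834350586)
```

View pics/w4.png

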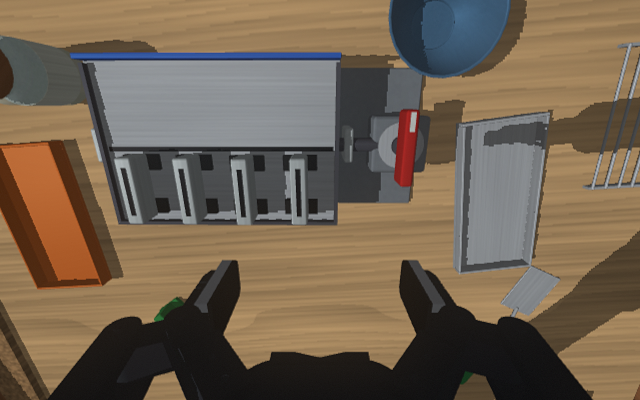

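All four stand parallel behind the line (stripes at columns 125–300, rows 160–220). The handle is at (406,148), its bar along the slope. I hover over it with the fingers partly closed.

Emit:
{"method": "step_arm", "body": {"series": [[[0,0,0,0.049,0.141,0.225,0.55],[0,0,0,0.049,0.141,0.225,0.55],[0,0,0,0.049,0.141,0.225,0.55],[0,0,0,0.049,0.141,0.225,0.55],[0,0,0,0.049,0.141,0.225,0.55],[0,0,0,0,0,0,0.55],[0,0,0,0,0,0,0.55],[0,0,0,0,0,0,0.55]]]}}

```text
clock: 24.4
eef_pos: [615.4, -212.1, 130.6]
tool_rot: [-3.132, 0.004, -0.06]
force: [-0.1, 0.3, -0.4]
width: 38.5
gripper_force: 0.0
```

```bash
python3 - <<'E'
from h import *
p=shot('wrist','w5.png')
s=ctrl.read_state();print(s['eef_pos'],s['tool_rot'],s['width'])
print(proj(p,(615.5,-214.5,104)))
E
```

```text
[ 615.62042684 -212.30378006  131.10163517] [-3.13277373e+00  3.08564275e-03 -6.00034993e-02] 38.58774477052002
[np.float64(323.4900808424996), np.float64(240.69886623487963)]
```

View pics/w5.png

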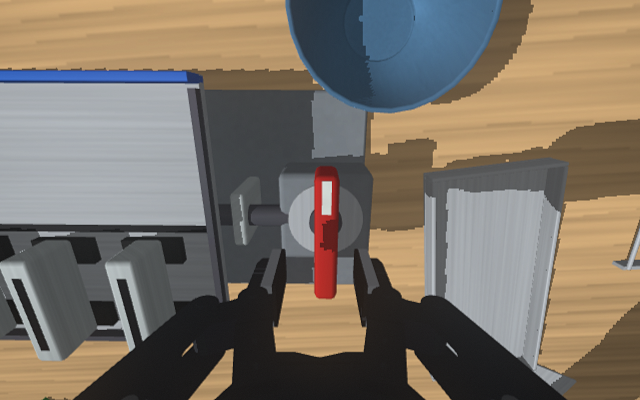

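The handle bar lies between the fingers (columns 316–337, rows ~172–298), about 3 mm right of centre. I correct, go down and grip.

Emit:
{"method": "step_arm", "body": {"series": [[[0,0,0,0.006,0.023,0,0.55],[0,0,0,0,0,0.17,0.55],[0,0,0,0,0,0.17,0.55],[0,0,0,0,0,0,0.55],[0,0,0,0,0,0,1],[0,0,0,0,0,0,1],[0,0,0,0,0,0,1],[0,0,0,0,0,0,1],[0,0,0,0,0,0,1]]]}}

```text
clock: 25.35
eef_pos: [615.9, -216.2, 80.6]
tool_rot: [-3.132, 0.003, -0.062]
force: [-1.6, 4.2, 7.1]
width: 14.8
gripper_force: 60.0
```

Emit:
{"method": "step_arm", "body": {"series": [[[0,0,-0.13,0,0,0,1],[0,0,-0.13,0,0,0,1],[0,0,-0.13,0,0,0,1],[0,0,-0.13,0,0,0,1],[0,0,-0.13,0,0,0,1],[0,0,-0.13,0,0,0,1],[0,0,-0.13,0,0,0,1],[0,0,-0.13,0,0,0,1],[0,0,-0.13,0,0,0,1],[0,0,-0.13,0,0,0,1],[0,0,-0.13,0,0,0,1],[0,0,-0.13,0,0,0,1]]]}}

```text
clock: 26.55
eef_pos: [614.2, -213.5, 80.6]
tool_rot: [-3.13, -0.01, 1.169]
force: [-6.7, 10.1, 11.3]
width: 14.9
gripper_force: 60.8
```

Emit:
{"method": "step_arm", "body": {"series": [[[0,0,-0.1,0,0,0,1],[0,0,-0.1,0,0,0,1],[0,0,0,0,0,0,1],[0,0,0,0,0,0,1],[0,0,0,0,0,0,1],[0,0,0,0,0,0,1],[0,0,0,0,0,0,1],[0,0,0,0,0,0,1],[0,0,0,0,0,0,1],[0,0,0,0,0,0,1],[0,0,0,0,0,0,1],[0,0,0,0,0,0,1]]]}}

```text
clock: 27.75
eef_pos: [613.8, -213.3, 80.6]
tool_rot: [-3.131, -0.012, 1.323]
force: [-7.3, 9.9, 12.1]
width: 14.8
gripper_force: 60.9
```

```bash
python3 - <<'E'
from h import *
s=ctrl.read_state();print(s['eef_pos'],s['tool_rot'],s['width'],s['torque'],s['force'])
p=shot('side')
a=p['img'][120:290,270:500];cv2.imwrite('pics/c2.png',cv2.cvtColor(cv2.resize(a,None,fx=3.2,fy=3.2,interpolation=2),4))
E
```

```text
[ 613.80710293 -213.28509454   80.55279701] [-3.13107986 -0.01158756  1.32268453] 14.769295774378854 [1.48153334 1.23776096 0.33396328] [-7.32654815  9.86988439 12.1070862 ]
```

View pics/c2.png

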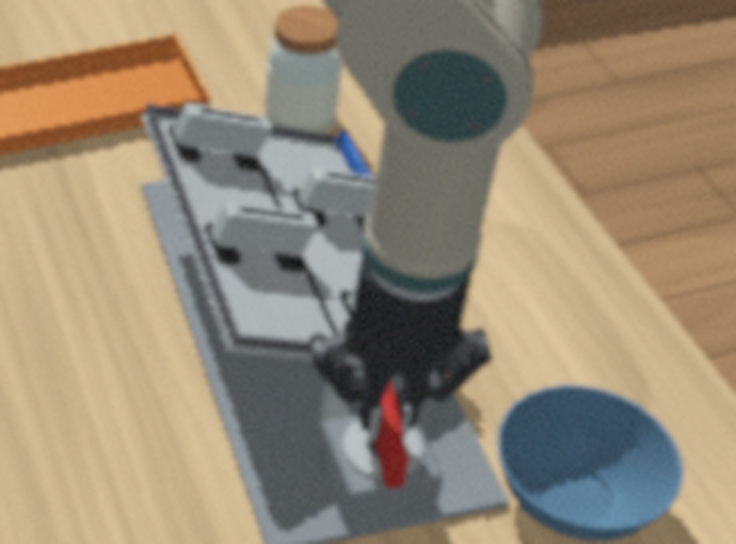

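Emit:
{"method": "step_arm", "body": {"series": [[[0,0,-0.03,0,0,0,1],[0,0,0,0,0,0,1],[0,0,0,0,0,0,1],[0,0,0,0,0,0,1],[0,0,0,0,0,0,1],[0,0,0,0,0,0,1],[0,0,0,0,0,0,1],[0,0,0,0,0,0,1],[0,0,0,0,0,0,1],[0,0,0,0,0,0,1]]]}}

```text
clock: 28.8
eef_pos: [613.7, -213.3, 80.5]
tool_rot: [-3.131, -0.012, 1.343]
force: [-7.2, 10.4, 12.9]
width: 14.7
gripper_force: 61.0
```

```bash
python3 - <<'E'
from h import *
s=ctrl.read_state();print(s['eef_pos'],s['tool_rot'],s['torque'],s['force'])
p=shot('scene')
a=p['img'][140:290,240:460];cv2.imwrite('pics/c3.png',cv2.cvtColor(cv2.resize(a,None,fx=3.4,fy=3.4,interpolation=2),4))
E
```

```text
[ 613.74360035 -213.32563427   80.54918443] [-3.1313622  -0.01235357  1.34327735] [ 1.53231327  1.2702416  -0.46188768] [-7.18506915 10.35588185 12.8937979 ]
```

View pics/c3.png

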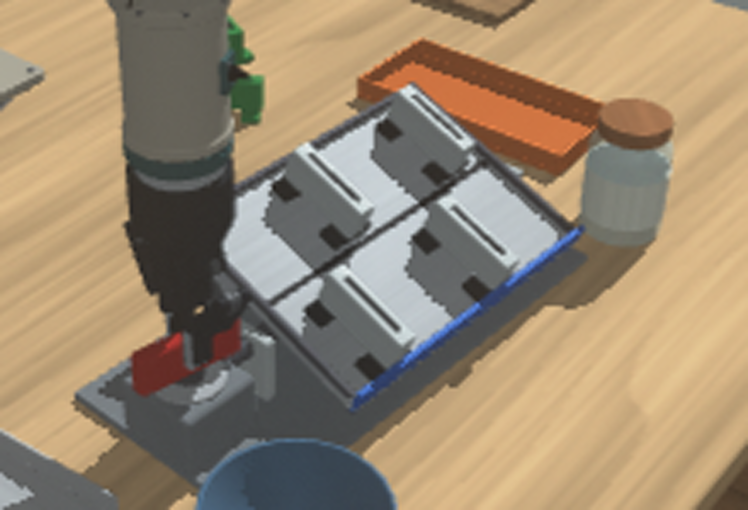

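At full tilt the rests at the second slot from the left and the right-most have slid to the blue stop ((470,235) and (370,310)). The other two held. I turn the handle back.

Emit:
{"method": "step_arm", "body": {"series": [[[0,0,0.14,0,0,0,1],[0,0,0.14,0,0,0,1],[0,0,0.14,0,0,0,1],[0,0,0.14,0,0,0,1],[0,0,0.14,0,0,0,1],[0,0,0.14,0,0,0,1],[0,0,0.14,0,0,0,1],[0,0,0.14,0,0,0,1],[0,0,0.14,0,0,0,1],[0,0,0.14,0,0,0,1],[0,0,0.14,0,0,0,1],[0,0,0.14,0,0,0,1]]]}}

```text
clock: 30.05
eef_pos: [615.9, -216.0, 80.6]
tool_rot: [-3.131, 0.002, 0.02]
force: [-1.2, 4.2, 5.6]
width: 14.7
gripper_force: 60.0
```

Emit:
{"method": "step_arm", "body": {"series": [[[0,0,0.1,0,0,0,1],[0,0,0.04,0,0,0,1],[0,0,0,0,0,0,1],[0,0,0,0,0,0,1],[0,0,0,0,0,0,1],[0,0,0,0,0,0,0.55],[0,0,0,0,0,0,0.55],[0,0,0,0,0,0,0.55],[0,0,0,0,0,0,0.55]]]}}

```text
clock: 30.95
eef_pos: [614.9, -217.7, 78.9]
tool_rot: [-3.134, 0.005, -0.087]
force: [0.7, 1.0, 0.2]
width: 38.4
gripper_force: 0.0
```

Emit:
{"method": "step_arm", "body": {"series": [[[0,0,0,0,0,-0.2,0.55],[0,0,0,0,0,-0.3,0.55],[0,0,0,0,0,-0.3,0],[0,0,0,0,0,-0.3,0],[0,0,0,0,0,-0.3,0],[0,0,0,-0.19,-0.27,0,0],[0,0,0,-0.19,-0.27,0,0],[0,0,0,-0.19,-0.27,0,0],[0,0,0,0,0,0,0],[0,0,0,0,0,0,0]]]}}

```text
clock: 31.95
eef_pos: [541.2, -89.2, 290.5]
tool_rot: [-3.133, 0.005, -0.083]
force: [-0.0, -1.3, 0.2]
width: 85.4
gripper_force: 0.0
```

```bash
python3 - <<'E'
from h import *
p=shot('wrist','w6.png')
s=ctrl.read_state();print(s['eef_pos'],s['tool_rot'])
print(*stripes(p,117,(0,640,0,390)),sep='\n')
E
```

```text
[541.62242764 -90.88191122 290.69944684] [-3.13424639  0.00388763 -0.0856544 ]
(array([680.2, -86.1]), array([ 5.5, 58.4]), -4.2)
(array([689.,  50.]), array([ 5.6, 59.1]), -3.5)
(array([ 583.6, -421.4]), array([ 3.3, 55.4]), -0.5)
(array([576.2, -11.2]), array([ 5.4, 58.7]), -3.5)
(array([586.3, 125. ]), array([ 5.3, 56.9]), -3.4)
```

View pics/w6.png

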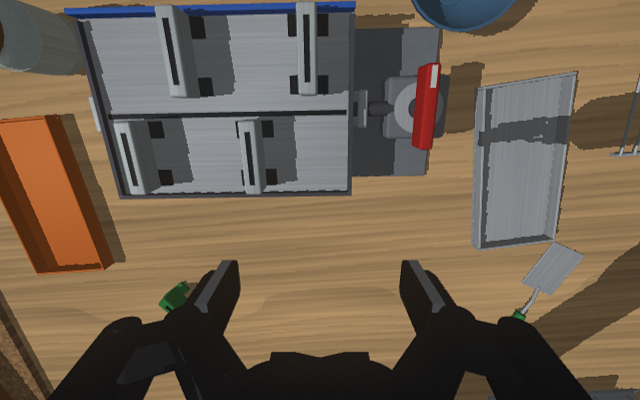

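Ramp is level with all four rests on it and the handle bar (425,105) is aligned again with the ramp. Worn rests are at (175,50) and (307,50), good ones at (133,155) and (250,155). Next I measure tray and bin and fetch the first good one.

```bash
python3 - <<'E'
from h import *
p=shot('wrist');im=p['img'].astype(int)
f=lambda u,z:np.round(ray(p,u,z),1)[:2]
print('tray',[f(c,24) for c in [(476,90),(577,72),(554,240),(475,248)]])
q=shot('side');h=cv2.cvtColor(q['img'],cv2.COLOR_RGB2HSV)
m=cv2.inRange(h,(5,140,90),(18,255,255));m[220:]=0
c=max(cv2.findContours(m,0,1)[0],key=cv2.contourArea)
ap=cv2.approxPolyDP(c,5,True)[:,0];print(ap.tolist(),[np.round(ray(q,a,24))[:2].tolist() for a in ap])
plan([(576.2,-11.2,150,-3.5,0),(576.2,-11.2,87,-3.5,0,20)])
E
```

```text
tray [array([ 628.5, -307.1]), array([ 639.4, -436.5]), array([ 392.9, -452.1]), array([ 388.6, -328.3])]
[[323, 131], [257, 144], [264, 168], [333, 155]] [[635.0, 402.0], [398.0, 398.0], [395.0, 266.0], [626.0, 262.0]]
9 rows; end 576.2 -11.2 87 -3.5
1 x [0, 0, np.float64(-0.034), 0, 0, 0, 0]
4 x [0, 0, 0, 0.049, -0.138, 0.234, 0]
4 x [0, 0, 0, 0.0, 0.0, 0.105, 0]
```

Emit:
{"method": "step_arm", "body": {"series": [[[0,0,-0.034,0,0,0,0],[0,0,0,0.049,-0.138,0.234,0],[0,0,0,0.049,-0.138,0.234,0],[0,0,0,0.049,-0.138,0.234,0],[0,0,0,0.049,-0.138,0.234,0],[0,0,0,0,0,0,0],[0,0,0,0,0,0,0]]]}}

```text
clock: 32.8
eef_pos: [574.8, -9.9, 150.1]
tool_rot: [-3.135, 0.006, -0.059]
force: [0.0, 0.1, 0.0]
width: 84.9
gripper_force: 0.0
```

```bash
python3 - <<'E'
from h import *
p=shot('wrist')
s=ctrl.read_state();print(s['eef_pos'],s['tool_rot'])
print(*stripes(p,117,(0,640,0,390)),sep='\n')
plan([(576.2,-11.2,88,-3.5,0,20)])
plan([(576.2,-11.2,180,-3.5,1),(567,-377.2,180,4,1)],cur=(576.2,-11.2,88,-3.5))
E
```

```text
[575.36782883 -10.77674714 151.31590148] [-3.13514351  0.00362411 -0.06098131]
(array([687.9,  50. ]), array([ 5.7, 56.8]), -3.6)
(array([679.2, -86.4]), array([ 5.8, 57.6]), -4.4)
(array([586.2, 125.1]), array([ 5.7, 59.4]), -3.4)
(array([576. , -11.7]), array([ 6. , 58.9]), -3.6)
4 rows; end 576.2 -11.2 88 -3.4939717320768726
4 x [0, 0, 0, 0.001, 0.001, 0.106, 0]
13 rows; end 567 -377.2 180 4
3 x [0, 0, 0, 0.0, 0.0, -0.204, 1]
1 x [0, 0, -0.167, 0, 0, 0, 1]
9 x [0, 0, 0, -0.026, 0.27, 0.0, 1]
```

Emit:
{"method": "step_arm", "body": {"series": [[[0,0,0,0,0,0.106,0],[0,0,0,0,0,0.106,0],[0,0,0,0,0,0.106,0],[0,0,0,0,0,0.106,0],[0,0,0,0,0,0,0],[0,0,0,0,0,0,1],[0,0,0,0,0,0,1],[0,0,0,0,0,0,1],[0,0,0,0,0,0,1],[0,0,0,0,0,0,1],[0,0,0,0,0,0,1],[0,0,0,0,0,0,1]]]}}

```text
clock: 34.05
eef_pos: [575.0, -8.2, 87.5]
tool_rot: [-3.134, 0.004, -0.059]
force: [-0.4, 0.1, 5.8]
width: 19.3
gripper_force: 59.3
```

Emit:
{"method": "step_arm", "body": {"series": [[[0,0,0,0,0,-0.204,1],[0,0,0,0,0,-0.204,1],[0,0,0,0,0,-0.204,1],[0,0,-0.167,0,0,0,1],[0,0,0,-0.026,0.27,0,1],[0,0,0,-0.026,0.27,0,1],[0,0,0,-0.026,0.27,0,1],[0,0,0,-0.026,0.27,0,1],[0,0,0,-0.026,0.27,0,1],[0,0,0,-0.026,0.27,0,1],[0,0,0,-0.026,0.27,0,1],[0,0,0,-0.026,0.27,0,1]]]}}

```text
clock: 35.25
eef_pos: [566.7, -334.9, 175.1]
tool_rot: [-3.131, 0.005, 0.072]
force: [1.1, 0.7, -2.3]
width: 19.0
gripper_force: 59.3
```

Emit:
{"method": "step_arm", "body": {"series": [[[0,0,0,-0.026,0.27,0,1],[0,0,0,0,0,0,1],[0,0,0,0,0,0,1],[0,0,0,0,0,0,1]]]}}

```text
clock: 35.65
eef_pos: [566.5, -372.7, 174.7]
tool_rot: [-3.13, 0.004, 0.073]
force: [0.0, -0.7, -2.1]
width: 18.9
gripper_force: 59.3
```

```bash
python3 - <<'E'
from h import *
p=shot('wrist','w7.png')
s=ctrl.read_state();print(s['eef_pos'],s['tool_rot'],s['width'])
for c in [(387,-322),(630,-309),(638,-437),(391,-454)]: print(c,np.round(proj(p,(*c,24))))
E
```

```text
[ 566.78695825 -372.39305647  174.92974511] [-3.13052784  0.00394405  0.07402318] 18.992772016890648
(387, -322) [271. 320.]
(630, -309) [263. 124.]
(638, -437) [391. 125.]
(391, -454) [374. 324.]
```

View pics/w7.png

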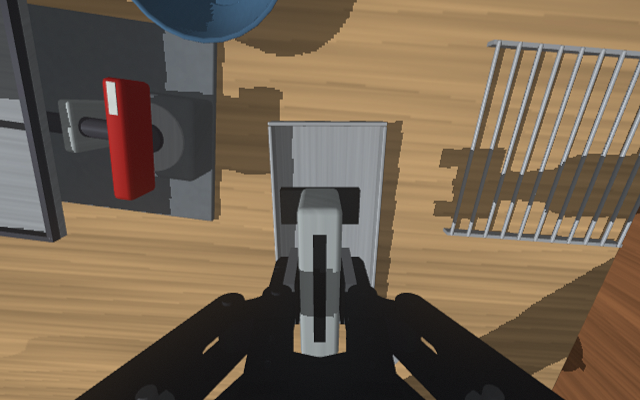

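Tray's far rim is at row 122, columns 269–386, and the rest is about 5 mm left of its middle line. I correct that and lower.

Emit:
{"method": "step_arm", "body": {"series": [[[0,0,0,0,0.037,0,1],[0,0,0,0,0,0.255,1],[0,0,0,0,0,0.255,1],[0,0,0,0,0,0.255,1],[0,0,0,0,0,0.2,1],[0,0,0,0,0,0.03,1],[0,0,0,0,0,0,1],[0,0,0,0,0,0,1]]]}}

```text
clock: 36.5
eef_pos: [567.0, -380.0, 28.3]
tool_rot: [-3.135, 0.002, 0.072]
force: [-0.3, -0.6, -0.7]
width: 19.2
gripper_force: 59.4
```

Emit:
{"method": "step_arm", "body": {"series": [[[0,0,0,0,0,0.045,1],[0,0,0,0,0,0.025,1],[0,0,0,0,0,0,1],[0,0,0,0,0,0,1]]]}}

```text
clock: 36.9
eef_pos: [566.6, -379.2, 16.6]
tool_rot: [-3.134, 0.002, 0.072]
force: [0.5, 0.8, 3.0]
width: 19.0
gripper_force: 59.9
```

Emit:
{"method": "step_arm", "body": {"series": [[[0,0,0,0,0,0,0.5],[0,0,0,0,0,0,0.5],[0,0,0,0,0,0,0.5],[0,0,0,0,0,-0.15,0.5],[0,0,0,0,0,-0.25,0.5],[0,0,0,0,0,-0.25,0],[0,0,0,0,0,-0.25,0],[0,0,0,0,0,-0.25,0],[0,0,0.17,0,0,0,0]]]}}

```text
clock: 37.8
eef_pos: [568.6, -383.3, 194.6]
tool_rot: [-3.139, -0.004, -0.064]
force: [0.4, -0.6, 0.4]
width: 85.3
gripper_force: 0.0
```

```bash
python3 - <<'E'
from h import *
p=shot('wrist')
print(*stripes(p,46,(200,440,100,390)),sep='\n')
plan([(586.2,125.1,180,-3.5,0),(586.2,125.1,150,-3.5,0)])
E
```

```text
(array([ 567.7, -378.6]), array([ 5.2, 58.8]), 4.2)
14 rows; end 586.2 125.1 150 -3.5
1 x [0, 0, np.float64(-0.013), 0, 0, 0, 0]
12 x [0, 0, 0, -0.007, -0.282, 0.006, 0]
1 x [0, 0, 0, 0.0, 0.0, 0.2, 0]
```

Emit:
{"method": "step_arm", "body": {"series": [[[0,0,0,-0.007,-0.282,0.006,0],[0,0,0,-0.007,-0.282,0.006,0],[0,0,0,-0.007,-0.282,0.006,0],[0,0,0,-0.007,-0.282,0.006,0],[0,0,0,-0.007,-0.282,0.006,0],[0,0,0,-0.007,-0.282,0.006,0],[0,0,0,-0.007,-0.282,0.006,0],[0,0,0,-0.007,-0.282,0.006,0],[0,0,0,-0.007,-0.282,0.006,0],[0,0,0,-0.007,-0.282,0.006,0],[0,0,0,-0.007,-0.282,0.006,0],[0,0,0,-0.007,-0.282,0.006,0]]]}}

```text
clock: 39.05
eef_pos: [584.4, 129.0, 180.8]
tool_rot: [-3.134, 0.007, -0.059]
force: [0.1, -0.2, 0.1]
width: 85.1
gripper_force: 0.0
```

Emit:
{"method": "step_arm", "body": {"series": [[[0,0,0,0,0,0.2,0],[0,0,0,0,0,0,0],[0,0,0,0,0,0,0]]]}}

```text
clock: 39.35
eef_pos: [584.3, 126.0, 151.2]
tool_rot: [-3.135, 0.007, -0.062]
force: [0.4, -0.2, 0.3]
width: 85.6
gripper_force: 0.0
```

```bash
python3 - <<'E'
from h import *
p=shot('wrist')
s=ctrl.read_state();print(s['eef_pos'],s['tool_rot'])
print(*stripes(p,117,(0,640,0,390)),sep='\n')
plan([(586.2,125.1,88,-3.5,0,20)])
h=cv2.cvtColor(p['img'],cv2.COLOR_RGB2HSV)
m=cv2.inRange(h,(5,140,90),(18,255,255))
c=max(cv2.findContours(m,0,1)[0],key=cv2.contourArea)
ap=cv2.approxPolyDP(c,5,True)[:,0];print(ap.tolist(),[np.round(ray(p,a,24))[:2].tolist() for a in ap])
plan([(586.2,125.1,180,-3.5,1),(457,-385.4,180,4,1)],cur=(586.2,125.1,88,-3.5))
E
```

```text
[585.17174167 125.50765761 152.14055647] [-3.13472563  0.00491626 -0.0633224 ]
(array([688.5,  49.4]), array([ 5.9, 57.9]), -3.6)
(array([586.4, 124.2]), array([ 6.1, 59. ]), -3.2)
4 rows; end 586.2 125.1 88 -3.62810651603858
4 x [0, 0, 0, 0.002, 0.001, 0.107, 0]
[[22, 152], [97, 335], [27, 155], [47, 156], [111, 321], [156, 321], [183, 304], [143, 143]] [[645.0, 409.0], [422.0, 409.0], [642.0, 405.0], [639.0, 386.0], [442.0, 385.0], [439.0, 331.0], [461.0, 293.0], [646.0, 290.0]]
16 rows; end 457 -385.4 180 4
3 x [0, 0, 0, 0.0, 0.0, -0.204, 1]
1 x [0, 0, -0.167, 0, 0, 0, 1]
12 x [0, 0, 0, -0.091, 0.278, 0.0, 1]
```

Emit:
{"method": "step_arm", "body": {"series": [[[0,0,0,0.002,0.001,0.107,0],[0,0,0,0.002,0.001,0.107,0],[0,0,0,0.002,0.001,0.107,0],[0,0,0,0.002,0.001,0.107,0],[0,0,0,0,0,0,0],[0,0,0,0,0,0,1],[0,0,0,0,0,0,1],[0,0,0,0,0,0,1],[0,0,0,0,0,0,1],[0,0,0,0,0,0,1],[0,0,0,0,0,0,1],[0,0,0,0,0,0,1]]]}}

```text
clock: 40.6
eef_pos: [586.4, 127.0, 88.3]
tool_rot: [-3.133, 0.004, -0.062]
force: [-1.0, -0.9, 6.0]
width: 19.1
gripper_force: 59.4
```

Emit:
{"method": "step_arm", "body": {"series": [[[0,0,0,0,0,-0.204,1],[0,0,0,0,0,-0.204,1],[0,0,0,0,0,-0.204,1],[0,0,-0.167,0,0,0,1],[0,0,0,-0.091,0.278,0,1],[0,0,0,-0.091,0.278,0,1],[0,0,0,-0.091,0.278,0,1],[0,0,0,-0.091,0.278,0,1],[0,0,0,-0.091,0.278,0,1],[0,0,0,-0.091,0.278,0,1],[0,0,0,-0.091,0.278,0,1],[0,0,0,-0.091,0.278,0,1]]]}}

```text
clock: 41.8
eef_pos: [499.8, -214.9, 176.4]
tool_rot: [-3.132, 0.004, 0.07]
force: [1.1, -0.1, -1.8]
width: 19.1
gripper_force: 59.4
```

Emit:
{"method": "step_arm", "body": {"series": [[[0,0,0,-0.091,0.278,0,1],[0,0,0,-0.091,0.278,0,1],[0,0,0,-0.091,0.278,0,1],[0,0,0,-0.091,0.278,0,1],[0,0,0,0,0,0,1],[0,0,0,0,0,0,1],[0,0,0,0,0,0,1]]]}}

```text
clock: 42.5
eef_pos: [458.1, -382.3, 174.8]
tool_rot: [-3.13, 0.004, 0.071]
force: [0.3, -0.1, -2.0]
width: 19.0
gripper_force: 59.5
```

```bash
python3 - <<'E'
from h import *
p=shot('wrist','w8.png')
s=ctrl.read_state();print(s['eef_pos'],s['tool_rot'],s['width'])
print('held',*stripes(p,s['eef_pos'][2]+29));print('tray',*stripes(p,46))
plan([(457,-386,45,4,1),(457,-386,20,4,1,15)])
E
```

```text
[ 458.44935874 -382.04944077  174.92035735] [-3.13071333  0.00397046  0.07166009] 18.931184767909013
held (array([ 458.3, -382.6]), array([ 6.2, 59.7]), 4.1)
tray
5 rows; end 457 -386 20 4.105820645367925
3 x [0, 0, 0, -0.004, 0.009, 0.289, 1]
2 x [0, 0, 0, 0.0, 0.0, 0.083, 1]
```

Emit:
{"method": "step_arm", "body": {"series": [[[0,0,0,-0.004,0.008,0.285,1],[0,0,0,-0.004,0.008,0.285,1],[0,0,0,-0.004,0.008,0.285,1],[0,0,0,0,0,0.08,1],[0,0,0,0,0,0.08,1],[0,0,0,0,0,0,1],[0,0,0,0,0,0,1]]]}}

```text
clock: 43.25
eef_pos: [456.5, -387.2, 24.8]
tool_rot: [-3.135, 0.002, 0.07]
force: [-0.4, -1.0, -1.6]
width: 19.1
gripper_force: 59.5
```

Emit:
{"method": "step_arm", "body": {"series": [[[0,0,0,0,0,0.03,1],[0,0,0,0,0,0.02,1],[0,0,0,0,0,0,1],[0,0,0,0,0,0,0.5],[0,0,0,0,0,0,0.5],[0,0,0,0,0,0,0.5],[0,0,0,0,0,-0.15,0.5],[0,0,0,0,0,-0.25,0.5],[0,0,0,0,0,-0.25,0],[0,0,0,0,0,-0.25,0],[0,0,0,0,0,-0.25,0],[0,0,0,0,0,0,0]]]}}

```text
clock: 44.45
eef_pos: [458.1, -390.8, 193.4]
tool_rot: [-3.14, -0.003, 0.069]
force: [0.1, -0.4, -0.2]
width: 85.6
gripper_force: 0.0
```

```bash
python3 - <<'E'
from h import *
p=shot('wrist','w8.png')
print(*stripes(p,46,(200,440,0,390)),sep='\n')
plan([(679.6,-86.3,185,-4.2,0),(679.6,-86.3,150,-4.2,0)])
E
```

```text
(array([ 568.1, -378.7]), array([ 5.6, 58.9]), 4.6)
(array([ 456.7, -386.8]), array([ 4.4, 58. ]), 3.8)
11 rows; end 679.6 -86.3 150 -4.2
1 x [0, 0, np.float64(0.182), 0, 0, 0, 0]
9 x [0, 0, 0, 0.148, -0.236, 0.004, 0]
1 x [0, 0, 0, 0.0, 0.0, 0.233, 0]
```

Both good rests stand in the tray. Now the worn ones.

Emit:
{"method": "step_arm", "body": {"series": [[[0,0,0.182,0,0,0,0],[0,0,0,0.148,-0.236,0.004,0],[0,0,0,0.148,-0.236,0.004,0],[0,0,0,0.148,-0.236,0.004,0],[0,0,0,0.148,-0.236,0.004,0],[0,0,0,0.148,-0.236,0.004,0],[0,0,0,0.148,-0.236,0.004,0],[0,0,0,0.148,-0.236,0.004,0],[0,0,0,0.148,-0.236,0.004,0],[0,0,0,0.148,-0.236,0.004,0],[0,0,0,0,0,0.23,0],[0,0,0,0,0,0,0]]]}}

```text
clock: 45.7
eef_pos: [675.4, -81.1, 143.8]
tool_rot: [-3.131, 0.016, -0.071]
force: [-1.5, -0.7, -0.8]
width: 85.3
gripper_force: 0.0
```

```bash
python3 - <<'E'
from h import *
p=shot('wrist')
s=ctrl.read_state();print(s['eef_pos'],s['tool_rot'])
r=stripes(p,117,(0,640,0,390));print(*r,sep='\n')
plan([(679.6,-86.3,88,-4.2,0,20)])
plan([(679.6,-86.3,185,-4.2,1),(576,350,185,0,1)],cur=(679.6,-86.3,88,-4.2))
E
```

```text
[675.94878293 -83.70881827 146.38991044] [-3.13323085  0.01264464 -0.0734902 ]
(array([680. , -86.4]), array([ 6., 59.]), -4.6)
(array([688.6,  50.3]), array([ 5.6, 58.8]), -3.6)
3 rows; end 679.6 -86.3 88 -4.210678361566056
3 x [0, 0, 0, 0.009, 0.005, 0.13, 0]
14 rows; end 576 350 185 0
3 x [0, 0, 0, 0.0, 0.0, -0.216, 1]
1 x [0, 0, -0.093, 0, 0, 0, 1]
10 x [0, 0, 0, -0.069, -0.291, 0.0, 1]
```

Emit:
{"method": "step_arm", "body": {"series": [[[0,0,0,0.004,0.003,0.13,0],[0,0,0,0.004,0.003,0.13,0],[0,0,0,0.004,0.003,0.13,0],[0,0,0,0,0,0,0],[0,0,0,0,0,0,1],[0,0,0,0,0,0,1],[0,0,0,0,0,0,1],[0,0,0,0,0,0,1],[0,0,0,0,0,0,1],[0,0,0,0,0,0,1],[0,0,0,0,0,0,1]]]}}

```text
clock: 46.85
eef_pos: [680.5, -85.6, 92.4]
tool_rot: [-3.134, 0.004, -0.073]
force: [-0.6, 0.6, 5.9]
width: 18.8
gripper_force: 59.3
```

Emit:
{"method": "step_arm", "body": {"series": [[[0,0,0,0,0,-0.216,1],[0,0,0,0,0,-0.216,1],[0,0,0,0,0,-0.216,1],[0,0,-0.093,0,0,0,1],[0,0,0,-0.069,-0.291,0,1],[0,0,0,-0.069,-0.291,0,1],[0,0,0,-0.069,-0.291,0,1],[0,0,0,-0.069,-0.291,0,1],[0,0,0,-0.069,-0.291,0,1],[0,0,0,-0.069,-0.291,0,1],[0,0,0,-0.069,-0.291,0,1],[0,0,0,-0.069,-0.291,0,1]]]}}

```text
clock: 48.05
eef_pos: [596.7, 264.9, 191.4]
tool_rot: [-3.133, 0.005, -0.0]
force: [1.6, -0.0, -2.0]
width: 19.1
gripper_force: 59.2
```

Emit:
{"method": "step_arm", "body": {"series": [[[0,0,0,-0.069,-0.291,0,1],[0,0,0,-0.069,-0.291,0,1],[0,0,0,0,0,0,1],[0,0,0,0,0,0,1],[0,0,0,0,0,0,1]]]}}

```text
clock: 48.55
eef_pos: [577.4, 348.7, 192.5]
tool_rot: [-3.135, 0.005, -0.002]
force: [0.2, -0.2, -2.0]
width: 18.9
gripper_force: 59.5
```

```bash
python3 - <<'E'
from h import *
p=shot('wrist','w9.png')
s=ctrl.read_state();print(s['eef_pos'],s['tool_rot'],s['width'])
print('held',*stripes(p,s['eef_pos'][2]+29))
h=cv2.cvtColor(p['img'],cv2.COLOR_RGB2HSV)
m=cv2.inRange(h,(5,140,60),(18,255,255))
n,l,st,c=cv2.connectedComponentsWithStats(m);print(st[1+np.argmax(st[1:,4])])
for a in [(405,645),(291,645)]: print(proj(p,(a[1],a[0],24)))
for r in (130,150,180,220):
  c=np.where(m[r])[0];print(r,ray(p,(c.min(),r),24)[:2],ray(p,(c.max(),r),24)[:2])
E
```

```text
[577.66635027 348.33117822 192.6793877 ] [-3.13432155e+00  4.47941245e-03 -2.85238682e-03] 18.846861075351054
held (array([579.7, 348.6]), array([ 6.2, 57.4]), -0.3)
[  264   121   113   154 10026]
[np.float64(267.6319127116957), np.float64(123.06295390256099)]
[np.float64(375.00600633389297), np.float64(122.95972347845411)]
130 [637.8468213  409.34001423] [637.7569291  290.54531629]
150 [616.56687069 408.55037302] [616.53631028 290.2865182 ]
180 [582.72897737 408.43241212] [582.791981   290.44068275]
220 [533.62158342 409.05800756] [533.82227839 289.87204186]
```

View pics/w9.png

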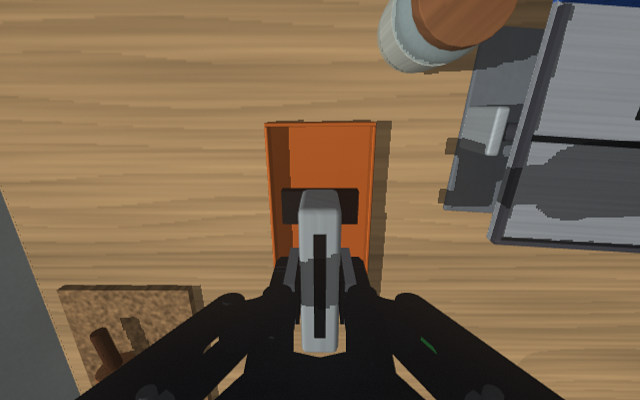

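Bin rim columns 265–376 at row 123, with the rest centred over it. I lower it.

Emit:
{"method": "step_arm", "body": {"series": [[[0,0,0,0,-0.007,0.29,1],[0,0,0,0,0,0.29,1],[0,0,0,0,0,0.29,1],[0,0,0,0,0,0.15,1],[0,0,0,0,0,0.07,1],[0,0,0,0,0,0,1],[0,0,0,0,0,0,1]]]}}

```text
clock: 49.3
eef_pos: [578.0, 352.2, 30.8]
tool_rot: [-3.132, 0.002, -0.001]
force: [0.8, -0.0, -1.8]
width: 19.0
gripper_force: 59.4
```

Emit:
{"method": "step_arm", "body": {"series": [[[0,0,0,0,0,0.04,1],[0,0,0,0,0,0.022,1],[0,0,0,0,0,0,1],[0,0,0,0,0,0,0.5],[0,0,0,0,0,0,0.5],[0,0,0,0,0,0,0.5],[0,0,0,0,0,-0.15,0.5],[0,0,0,0,0,-0.25,0.5],[0,0,0,0,0,-0.25,0],[0,0,0,0,0,-0.25,0],[0,0,0,0,0,-0.25,0],[0,0,0,0,0,0,0]]]}}

```text
clock: 50.5
eef_pos: [580.7, 351.8, 198.5]
tool_rot: [-3.129, -0.005, -0.0]
force: [0.5, -1.5, 0.1]
width: 85.3
gripper_force: 0.0
```

```bash
python3 - <<'E'
from h import *
p=shot('wrist')
print(*stripes(p,46,(200,440,0,390)),sep='\n')
plan([(688.6,50,190,-3.6,0),(688.6,50,150,-3.6,0)])
E
```

```text
(array([576.7, 353.3]), array([ 4.5, 58.1]), 0.1)
10 rows; end 688.6 50 150 -3.6
1 x [0, 0, np.float64(0.08), 0, 0, 0, 0]
8 x [0, 0, 0, 0.107, 0.245, 0.005, 0]
1 x [0, 0, 0, 0.0, 0.0, 0.267, 0]
```

Emit:
{"method": "step_arm", "body": {"series": [[[0,0,0.08,0,0,0,0],[0,0,0,0.107,0.245,0.005,0],[0,0,0,0.107,0.245,0.005,0],[0,0,0,0.107,0.245,0.005,0],[0,0,0,0.107,0.245,0.005,0],[0,0,0,0.107,0.245,0.005,0],[0,0,0,0.107,0.245,0.005,0],[0,0,0,0.107,0.245,0.005,0],[0,0,0,0.107,0.245,0.005,0],[0,0,0,0,0,0.26,0],[0,0,0,0,0,0,0],[0,0,0,0,0,0,0]]]}}

```text
clock: 51.75
eef_pos: [685.4, 51.2, 142.8]
tool_rot: [-3.133, 0.009, -0.063]
force: [0.2, 0.7, -0.0]
width: 85.5
gripper_force: 0.0
```

```bash
python3 - <<'E'
from h import *
p=shot('wrist')
s=ctrl.read_state();print(s['eef_pos'],s['tool_rot'])
r=stripes(p,117,(0,640,0,390));print(*r,sep='\n')
plan([(688.6,50.2,88,-3.6,0,20)])
plan([(688.6,50.2,185,-3.6,1),(467,350,185,0,1)],cur=(688.6,50.2,88,-3.6))
E
```

```text
[686.40873375  51.38215702 144.18201752] [-3.13296111  0.00590007 -0.06175238]
(array([688.8,  49.3]), array([ 5.9, 58.9]), -3.7)
3 rows; end 688.6 50.2 88 -3.5381510107029994
3 x [0, 0, 0, 0.005, 0.002, 0.125, 0]
13 rows; end 467 350 185 0
3 x [0, 0, 0, 0.0, 0.0, -0.216, 1]
1 x [0, 0, -0.08, 0, 0, 0, 1]
9 x [0, 0, 0, -0.164, -0.222, 0.0, 1]
```

Emit:
{"method": "step_arm", "body": {"series": [[[0,0,0,0.004,0.003,0.125,0],[0,0,0,0.004,0.003,0.125,0],[0,0,0,0.004,0.003,0.125,0],[0,0,0,0,0,0,0],[0,0,0,0,0,0,1],[0,0,0,0,0,0,1],[0,0,0,0,0,0,1],[0,0,0,0,0,0,1],[0,0,0,0,0,0,1],[0,0,0,0,0,0,1],[0,0,0,0,0,0,1]]]}}

```text
clock: 52.9
eef_pos: [688.4, 49.1, 89.0]
tool_rot: [-3.133, 0.004, -0.063]
force: [-1.0, 0.9, 6.4]
width: 18.9
gripper_force: 59.1
```

Emit:
{"method": "step_arm", "body": {"series": [[[0,0,0,0,0,-0.216,1],[0,0,0,0,0,-0.216,1],[0,0,0,0,0,-0.216,1],[0,0,-0.08,0,0,0,1],[0,0,0,-0.164,-0.222,0,1],[0,0,0,-0.164,-0.222,0,1],[0,0,0,-0.164,-0.222,0,1],[0,0,0,-0.164,-0.222,0,1],[0,0,0,-0.164,-0.222,0,1],[0,0,0,-0.164,-0.222,0,1],[0,0,0,-0.164,-0.222,0,1],[0,0,0,-0.164,-0.222,0,1]]]}}

```text
clock: 54.1
eef_pos: [490.2, 316.1, 188.0]
tool_rot: [-3.133, 0.005, -0.0]
force: [0.5, 0.6, -1.5]
width: 19.0
gripper_force: 59.1
```

Emit:
{"method": "step_arm", "body": {"series": [[[0,0,0,-0.164,-0.222,0,1],[0,0,0,0,0,0,1],[0,0,0,0,0,0,1],[0,0,0,0,0,0,1]]]}}

```text
clock: 54.5
eef_pos: [467.8, 347.0, 188.8]
tool_rot: [-3.134, 0.004, -0.002]
force: [0.4, -0.0, -1.9]
width: 19.4
gripper_force: 59.3
```

```bash
python3 - <<'E'
from h import *
p=shot('wrist','w10.png')
s=ctrl.read_state();print(s['eef_pos'],s['tool_rot'],s['width'])
print('held',*stripes(p,s['eef_pos'][2]+29))
plan([(466,349.5,30,0,1)])
E
```

```text
[468.0176511  346.73745374 188.90996031] [-3.13384750e+00  3.91566687e-03 -2.54202283e-03] 18.80905058658811
held (array([468.4, 346.9]), array([ 6.1, 59.5]), 0.0)
4 rows; end 466 349.5 30 -0.14564717978211764
4 x [0, 0, 0, -0.003, -0.005, 0.265, 1]
```

Emit:
{"method": "step_arm", "body": {"series": [[[0,0,0,-0.003,-0.005,0.29,1],[0,0,0,-0.003,-0.005,0.29,1],[0,0,0,-0.003,-0.005,0.29,1],[0,0,0,0,0,0.14,1],[0,0,0,0,0,0.07,1],[0,0,0,0,0,0,1],[0,0,0,0,0,0,1]]]}}

```text
clock: 55.25
eef_pos: [466.6, 351.4, 28.1]
tool_rot: [-3.132, 0.002, -0.002]
force: [-0.2, 0.4, -1.0]
width: 19.1
gripper_force: 59.2
```

Emit:
{"method": "step_arm", "body": {"series": [[[0,0,0,0,0,0.04,1],[0,0,0,0,0,0.027,1],[0,0,0,0,0,0,1],[0,0,0,0,0,0,0.5],[0,0,0,0,0,0,0.5],[0,0,0,0,0,0,0.5],[0,0,0,0,0,-0.15,0.5],[0,0,0,0,0,-0.25,0.5],[0,0,0,0,0,-0.25,0],[0,0,0,0,0,-0.25,0],[0,0,0,0,0,-0.25,0],[0,0,0,0,0,0,0]]]}}

```text
clock: 56.45
eef_pos: [469.0, 351.3, 194.3]
tool_rot: [-3.128, -0.003, -0.001]
force: [1.0, -0.5, 0.2]
width: 85.3
gripper_force: 0.0
```

Emit:
{"method": "step_arm", "body": {"series": [[[0,0,0,0.1,0.29,-0.1,0],[0,0,0,0.1,0.29,-0.1,0],[0,0,0,0.1,0.29,-0.1,0],[0,0,0,0.1,0.29,-0.1,0],[0,0,0,0.1,0.29,-0.1,0],[0,0,0,0,0.29,-0.1,0],[0,0,0,0,0.29,-0.1,0],[0,0,0,-0.1,0.29,-0.1,0],[0,0,0,-0.1,0.29,-0.1,0],[0,0,0,0,0,0,0],[0,0,0,0,0,0,0],[0,0,0,0,0,0,0]]]}}

```text
clock: 57.65
eef_pos: [511.3, -40.7, 320.0]
tool_rot: [-3.132, 0.006, 0.002]
force: [0.5, -0.1, 0.2]
width: 85.1
gripper_force: 0.0
```

```bash
python3 - <<'E'
from h import *
s=ctrl.read_state();print(s['eef_pos'],s['clock'])
p=shot('wrist','w11.png')
print(*stripes(p,46,(0,640,0,390)),sep='\n')
E
```

```text
[511.32073478 -40.68470737 319.97065044] 57.65
(array([576.5, 354.4]), array([ 5.3, 57.5]), -0.1)
(array([465.3, 353.6]), array([ 5.4, 57.1]), -0.2)
(array([ 456.8, -387.4]), array([ 5.5, 58.9]), 4.2)
(array([ 462.1, -397.1]), array([ 3.5, 51.9]), 4.4)
```

View pics/w11.png

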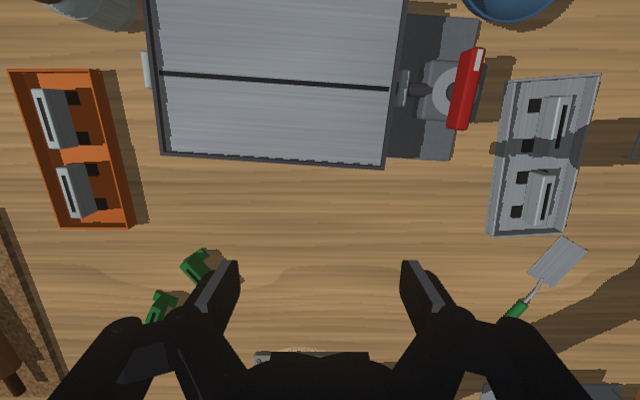

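Two rests stand in the bin ((55,118), (75,190)) and two in the tray ((550,118), (540,195)). I check the handle angle and, if it is off, hand in.

```bash
python3 - <<'E'
from h import *
p=shot('wrist');im=p['img'].astype(int)
red=((im[:,:,0]>150)&(im[:,:,1]<70)&(im[:,:,2]<70));red[:,:430]=0;red[:,500:]=0;red[150:]=0
P=np.array([ray(p,(x,y),104)[:2] for y,x in zip(*np.where(red))])
r=cv2.minAreaRect(P.astype(np.float32));print(r)
a=min(r[2]%90,90-r[2]%90)
if a<7: print(ctrl.finish_job())
E
```

```text
((613.8343505859375, -209.00942993164062), (2.008186101913452, 83.94629669189453), 86.4587631225586)
the job is handed in; nothing more can be done
None
```

The job is handed in: the two rests that held stand in the steel tray, the two that slid stand in the orange bin, the handle is back off, and I never touched the jar, the bowl or the green look-alikes.

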